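Put the finishing kit back on its outline boards

ROBOT

A 7-joint arm with a two-finger parallel gripper is mounted at the origin on the work surface. World frame = base frame: x ahead of the robot, y to its left, z up, the work surface at z = 0. Lengths are in m, angles in degrees, forces in N, time in s.
With the tool pointing down it reaches from about 0.4 to 0.85 m from the base axis. Payload 6.9 kg.
Tool frame: the origin (TCP) lies midway between the tips of the shut fingers; the grasp point (between the pads) lies 19 mm behind it; x points along the fingers, z is the direction in which the jaws open and shut, and the axes are right-handed (so a half turn about x gives the same grasp; the last joint's range is limited). The gripper opens to 85 mm and grips with 20 to 120 N. Pads are 22 mm wide; open, the fingers measure 114 mm over their backs; the gripper's body (76 mm by 85 mm) begins 54 mm behind the grasp point. The pads swing forward as they close: fully open they stand 13 mm farther back than shut.
Start: joints at [80.701, 29.078, -13.613, 85.955, 7.202, 65.827, -8.869], TCP at [0.165, -0.603, 0.21] pointing down, gripper open.
Joint ranges: [-176.47, 176.47], [-13.61, 117.27], [-81.72, 77.17], [0.22, 143.17], [-87.28, 267.28], [10, 112.55], [-165.47, 165.47]. Speed limits (degrees/s): [136.94, 136.94, 180, 180, 180, 180, 180].

INTERFACE

Orientations are given as a 3x3 rotation matrix whose columns are the frame's x, y, z axes.
In Python, from bench import ctrl gives the robot as it stands.
- The arm moves only by the tool step_arm, never from a script. Its argument "targets" is a list that holds one entry, the list of rows, each a list of 7 numbers: the shift along the tool's x, y, z in units of 0.4 m (1.0 is 0.4 m), then the turn, a rotation vector about the tool's x, y, z in units of pi rad (1.0 is pi rad), then the opening, from 0 (shut) to 1 (fully open). A call has 1 to 12 rows; each row is the pose to reach, as a shift and turn from the pose commanded when the call began, along the tool's axes at that moment, turning the shorter way round; what a row does not reach only later rows make up. A row lasts 1/12 s, in which the tool goes at most 41.7 mm and 7.16 degrees, less where a joint would pass 70% of its speed; a pose out of reach is approached as far as the arm can. A call with a number of a shift or a turn outside -1 to 1 is refused whole. A call with a gripper value outside its range is refused whole. The fingers move at their own pace and stop on an object; "newtons" is the grip in N (left out, the last holds). Time passes only in rows, so rows that repeat a pose let the fingers close. It gives the time, the measured TCP pose, the force and the opening at its end, in the units of the state.
- ctrl.get_obs(): the state, without advancing time (a new reading comes with each control period).
- ctrl.snapshot(name): name is "scene" or "top"; returns a dict with "img" (420x560x3 uint8, blue, green, red), "fx", "fy", "cx", "cy" (pixels), "dist" ([k1, k2, p1, p2, k3] as OpenCV has them; the pictures are not rectified), "R" (3x3) and "t" (3): a world point X has camera coordinates R X + t. Camera axes: x right, y down, z forward; pixel columns grow to the right and rows downward; lengths in m; the calibration is good to about 2 mm. A picture is of the moment at which its call begins. There is no depth.
- ctrl.sign_off(): hands the job in, once; it reports no verdict.
Trained networks look in the newest picture that a camera, given by its name, has taken for a name from the list of things; names that differ only in an ending like _2 or _b are one class to them, and where a whole thing is asked for, a point or a joint stands for the part that bears it (a point fixed in the world has none). Each returns a list of dicts, best first, with "confidence" (0 to 1); they miss things now and then, are a little off and sometimes report something else, mostly with a low value. They report only what shows in the picture. A call takes as long as a camera call. They do not tell look-alikes from the thing itself.
- ctrl.boxes_of(camera, label): "point" ([x, y, z] in m, in world coordinates, good to about 4 mm: the middle of the surface that is visible of it).
- ctrl.silhouettes(camera, label): "region" (420x560 bool, what is visible of it).
- ctrl.place_of(camera, label): "point" ([x, y, z] in m, in world coordinates, good to about 4 mm: a listed point, or the origin of a listed thing).
The state is a dict: "t": time; "qpos": joint angles; "qd": joint speeds; "effort": joint torques, N m; "eef_pos": TCP position; "tool_rot": TCP orientation; "wrist_force": force on the tool from outside, world axes, zero at the start; "wrist_torque": the same for the moment, N m; "grip_width": opening from 0.0 (shut) to 1.0 (fully open).
Only numpy, scipy, OpenCV 4.12 (cv2) and the standard library are available. Lean on these libraries where they do the work, as an engineer would, in place of code of your own. Each camera call takes 0.05 s, during which the arm holds its last target.

TASK

Tidy the finishing kit: set each of the four things down flat on the wooden board whose dark outline has its shape and size, centred on the outline and turned to match it, with the filling knife's blade on the blade end of its outline. Keep the two tins upright all the while, and leave the steel cup and the amber glue jar where they stand.

Things in the scene. Friction and masses are not known exactly. Their poses are not given: they have to be found in the camera images.
- large_tin: larger closed round steel tin, loose: 58 mm diameter, 36 mm high, 110 to 230 g; origin at the centre of its underside, z up. It starts upright on the bench; its yaw means nothing
- small_tin: smaller closed round steel tin, loose: 36 mm diameter, 36 mm high, 55 to 115 g; origin at the centre of its underside, z up. It starts upright on the bench; its yaw means nothing
- sanding_block: rectangular cork sanding block with a wooden top, loose: 90 mm long (its x) by 46 mm wide (its y) by 34 mm high; origin at the centre of its underside, z up. Either end is the same
- filling_knife: filling knife lying flat, loose, 135 mm long: a dark wood handle 90 mm long (its x), 26 mm wide (its y), 20 mm high, and on its +x end a thin steel blade 45 mm long widening from 28 to 56 mm, 3 mm thick, 8.5 mm above the underside. Origin at the middle of the handle's underside, z up: the handle runs from x = -45 to +45 mm, the blade from +45 to +90 mm. Balances about 15 mm to the blade side of the origin
- large_round_board: plywood board fixed to the bench, 90 by 90 mm, 8 mm thick, with a dark disc 64 mm across at its centre, level with its top: the place of the large tin. Origin at the centre of its underside, on the bench, z up; its flat top is 8 mm above the origin
- small_round_board: plywood board fixed to the bench, 90 by 90 mm, 8 mm thick, with a dark disc 42 mm across at its centre, level with its top: the place of the small tin. Origin at the centre of its underside, z up; its flat top is 8 mm above the origin
- block_board: plywood board fixed to the bench, 120 mm (x) by 76 mm (y), 8 mm thick, with a dark rectangle 96 mm (x) by 52 mm (y) at its centre, level with its top: the place of the sanding block, long side along x. Origin at the centre of its underside, z up; its flat top is 8 mm above the origin
- knife_board: plywood board fixed to the bench, 165 mm (x) by 80 mm (y), 8 mm thick, with a dark outline of the filling knife, 3 mm larger all round, level with its top. Origin at the centre of the board's underside, z up; its flat top is 8 mm above the origin. The outline is centred on the board with its blade end towards +x, so that the middle of the knife's handle (the knife's origin) belongs at x = -22.5 mm, y = 0 of the board, the knife's x along the board's x
- mixing_cup: open steel mixing cup, empty, 72 mm across the rim, 65 mm high, standing beyond the work; bystander, leave it alone. Origin at the centre of its underside
- glue_jar: closed amber glass glue jar, 64 mm diameter, 70 mm high, standing beyond the work; bystander, leave it alone. Origin at the centre of its underside
There are look-alikes about, which are no part of the job. Of the things that look like the sanding_block, the largest one is meant.

How it is judged (in metres and radians):
At the end, for the whole second after the job is handed in: Tins and block centred on their outlines within 12 mm, the knife within 12 mm in x and in y; block and knife turned within 0.2 rad, blade at the blade end. All rest on their boards' tops (height within 3 mm, tilt under 0.08 rad) and are still (under 20 mm/s, 0.2 rad/s) (horizontal distance between large_tin and large_round_board below 0.012 m and z of large_tin in the frame of large_round_board between 0.005 and 0.011 m and angle between each of large_tin, small_tin, sanding_block, filling_knife's own z axis and vertical below 0.08 rad and linear speed of each of large_tin, small_tin, sanding_block, filling_knife below 0.02 m/s and angular speed of each of large_tin, small_tin, sanding_block, filling_knife below 0.2 rad/s and horizontal distance between small_tin and small_round_board below 0.012 m and z of small_tin in the frame of small_round_board between 0.005 and 0.011 m and horizontal distance between sanding_block and block_board below 0.012 m and z of sanding_block in the frame of block_board between 0.005 and 0.011 m and angle between the x axis of sanding_block and the x axis of block_board, either way round below 0.2 rad and x of filling_knife in the frame of knife_board between -0.0345 and -0.0105 m and y of filling_knife in the frame of knife_board between -0.012 and 0.012 m and x of knife_board in the frame of filling_knife above 0 m and angle between the x axis of filling_knife and the x axis of knife_board, either way round below 0.2 rad and z of filling_knife in the frame of knife_board between 0.005 and 0.011 m); the robot touches nothing.
It fails at once if a tin is tipped by more than 0.6 rad (angle between any of large_tin, small_tin's own z axis and vertical above 0.6 rad).
It fails at once if the cup or the glue jar is moved by more than 30 mm (distance of any of mixing_cup, glue_jar from where it was at the start of the episode above 0.03 m).
It also fails if it takes over 104 s, if anything falls off the work surface, if the arm or the gripper's body presses on something with over 40 N, if the wrist force passes 120 N, or if a joint passes its speed limit or range.

## Working session

There is one attempt and no reset: what is moved stays moved. The work goes in short steps, Python scripts to look and compute and a tool call to move; the robot and the scene stay as the last step left them, time stands still between calls to the robot, and variables do not carry over. Pictures are saved under pics/ and viewed, and the job is handed in when it is done.

Besides the shell and the picture viewer there is one more tool, called after "Request:" as name(argument=value, ...), one argument or row to a line, values as JSON. step_arm: Moves the arm, as the interface text tells. Shifts and turns lie within -1 to 1; 1 stands for 0.4 m of shift or pi rad of turn. Its arguments: {"type":"object","properties":{"targets":{"type":"array","items":{"type":"array","items":{"type":"array","items":{"type":"number","minimum":-1,"maximum":1}}}},"newtons":{"type":"number"}},"required":["targets"]}

```bash
ls; mkdir -p pics; cat > h.py <<'E'
import numpy as np, cv2
from bench import ctrl
def snap(n,f):
    s=ctrl.snapshot(n); cv2.imwrite('pics/'+f,s['img']); return s
def K(s): return np.array([[s['fx'],0,s['cx']],[0,s['fy'],s['cy']],[0,0,1.]])
def ray(s,px,z):
    p=cv2.undistortPoints(np.array(px,float).reshape(-1,1,2),K(s),np.array(s['dist'])).reshape(-1,2)
    R=np.array(s['R']);t=np.array(s['t']);c=-R.T@t
    d=np.c_[p,np.ones(len(p))]@R
    return c+d*((z-c[2])/d[:,2])[:,None]
def proj(s,X):
    return cv2.projectPoints(np.array(X,float).reshape(-1,1,3),cv2.Rodrigues(np.array(s['R']))[0],np.array(s['t'],float),K(s),np.array(s['dist']))[0].reshape(-1,2)
E
python3 - <<'E'
from h import *
np.set_printoptions(precision=4,suppress=True)
o=ctrl.get_obs();print(o['t'],o['eef_pos'],o['tool_rot'],o['grip_width'],o['wrist_force'])
for c in ['top','scene']:
    s=snap(c,c+'0.png'); R=np.array(s['R']);print(c,-R.T@s['t'],R[2])
    for l in ['large_tin','small_tin','sanding_block','filling_knife','large_round_board','small_round_board','block_board','knife_board','mixing_cup','glue_jar']:
        for d in ctrl.place_of(c,l): 
            print(l,np.round(d['point'],3),round(d['confidence'],2),proj(s,d['point']).round()[0])
E
```

```text
pics
0.0 [ 0.1651 -0.6022  0.2093] [[-0.0005  0.9643  0.2646]
 [ 0.0017  0.2646 -0.9643]
 [-1.     -0.     -0.0018]] 1.0009897739460978 [-0.4427  0.2743 -0.4274]
top [ 0.4451 -0.0158  0.9226] [ 0.1223 -0.0018 -0.9925]
small_tin [0.627 0.101 0.001] 0.54 [224. 180.]
sanding_block [ 0.498 -0.01   0.002] 0.97 [274. 238.]
sanding_block [ 0.325  0.17  -0.004] 0.58 [189. 319.]
filling_knife [ 0.434 -0.32   0.   ] 0.26 [417. 270.]
large_round_board [ 0.456  0.326 -0.005] 0.68 [119. 256.]
small_round_board [ 0.432 -0.324 -0.001] 0.78 [419. 271.]
block_board [ 0.599 -0.32   0.003] 0.77 [415. 194.]
knife_board [ 0.602  0.311 -0.002] 0.58 [129. 190.]
mixing_cup [ 0.762 -0.066  0.003] 0.59 [300. 122.]
glue_jar [ 0.606 -0.106  0.002] 0.73 [318. 190.]
glue_jar [ 0.763  0.062 -0.002] 0.68 [243. 121.]
scene [ 1.1598 -0.1823  0.9472] [-0.5341  0.1606 -0.83  ]
large_tin [ 0.603 -0.107 -0.004] 0.74 [236. 243.]
large_tin [ 0.45   0.11  -0.002] 0.17 [307. 165.]
small_tin [0.626 0.099 0.003] 0.64 [330. 225.]
sanding_block [0.452 0.11  0.001] 0.92 [308. 165.]
sanding_block [ 0.499 -0.007 -0.007] 0.85 [266. 195.]
sanding_block [0.326 0.169 0.004] 0.78 [313. 121.]
large_round_board [ 0.447  0.329 -0.001] 0.83 [391. 142.]
small_round_board [ 0.437 -0.324  0.003] 0.8 [123. 207.]
block_board [ 0.598 -0.322 -0.005] 0.84 [136. 269.]
knife_board [ 0.604  0.308 -0.001] 0.83 [412. 194.]
mixing_cup [ 0.758 -0.062 -0.001] 0.63 [278. 300.]
glue_jar [ 0.6   -0.32  -0.006] 0.37 [138. 270.]
```

View pics/top0.png

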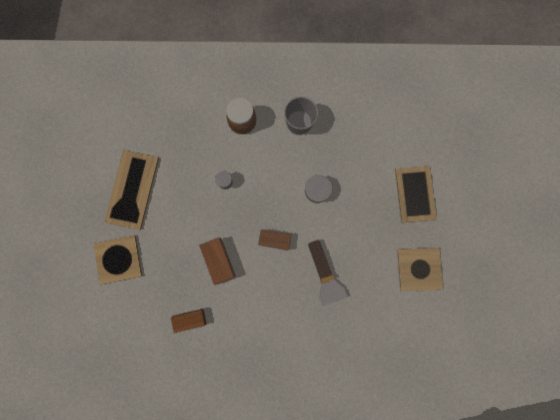

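View pics/scene0.png

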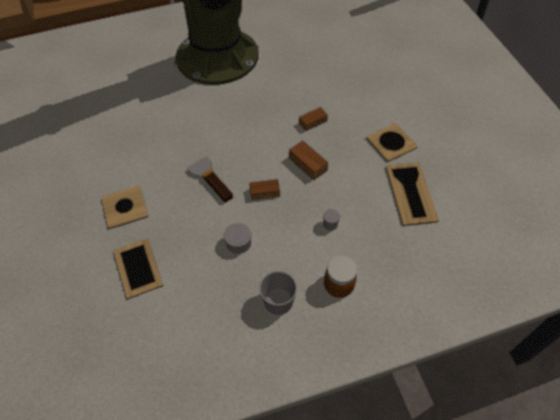

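```bash
python3 -c "
import cv2
a=cv2.imread('pics/top0.png')[150:350,160:360];cv2.imwrite('pics/c0.png',cv2.resize(a,(600,600),interpolation=3))"
```

```text
(no output)
```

View pics/c0.png

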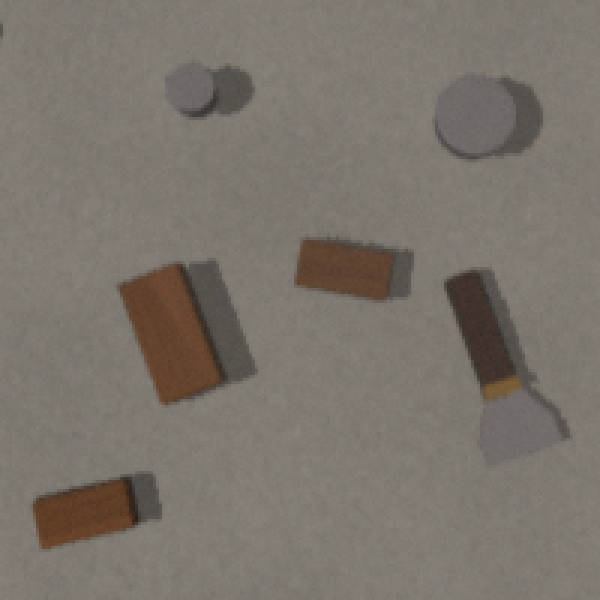

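The sanding-block look-alikes in the top view are at (217,261), (275,240) and (188,321). The one at (217,261) is clearly the largest in the crop, so it is the one meant. Next I'll measure everything precisely.

```bash
cat > meas.py <<'E'
from h import *
np.set_printoptions(precision=4,suppress=True)
def comp(mask,seed,r=12):
    n,l,st,c=cv2.connectedComponentsWithStats(mask.astype(np.uint8))
    x,y=map(int,seed);w=l[max(0,y-r):y+r+1,max(0,x-r):x+r+1];w=w[w>0]
    if len(w)==0: return None
    return l==np.bincount(w).argmax()
def rect(s,m,z):
    # area-sampled world points of mask -> moments + minAreaRect
    ys,xs=np.nonzero(m);P=ray(s,np.c_[xs,ys],z)[:,:2]
    c=P.mean(0);C=np.cov((P-c).T);w,v=np.linalg.eigh(C);a=np.degrees(np.arctan2(v[1,1],v[0,1]))
    r=cv2.minAreaRect((P*1000).astype(np.float32))
    return c,a%180,np.sqrt(12*w[::-1]),np.array(r[0])/1000,r[1],r[2]
E
python3 - <<'E'
from meas import *
for c in ['top','scene']:
    s=snap(c,c+'1.png');im=s['img'].astype(int);b,g,r=im[...,0],im[...,1],im[...,2]
    hsv=cv2.cvtColor(s['img'],cv2.COLOR_BGR2HSV)
    print(c)
    for n,X,z in [('lr',(.452,.327),.008),('sr',(.435,-.324),.008),('bb',(.599,-.321),.008),('kb',(.603,.31),.008)]:
        u=proj(s,[*X,z])[0]
        print(n,'dark',*rect(s,comp(im.sum(2)<120,u),z))
        m=(hsv[...,1]>90)&(r-b>25)|(im.sum(2)<120)
        print(n,'board',*rect(s,comp(m,u),z))
    u=proj(s,[.452,.11,.034])[0]
    print('blk',*rect(s,comp((r-b>40),u),.034))
    for n in ['large_tin','small_tin','filling_knife','sanding_block']:
        for d in ctrl.silhouettes(c,n)[:3]:
            m=d['region'].astype(bool);print(n,d['confidence'],*rect(s,m,.036 if 'tin' in n else .015 if 'kni' in n else .034))
E
```

```text
top
lr dark [0.4497 0.3263] 115.71910001241994 [0.0524 0.0522] [0.4498 0.3266] (57.53535842895508, 58.508113861083984) 0.5712795853614807
lr board [0.4496 0.3251] 103.21622589076316 [0.0894 0.0876] [0.4496 0.3248] (88.09503936767578, 89.87108612060547) 11.893380165100098Traceback (most recent call last):
  File "<stdin>", line 8, in <module>
  File "meas.py", line 10, in rect
    ys,xs=np.nonzero(m);P=ray(s,np.c_[xs,ys],z)[:,:2]
          ~~~~~~~~~~^^^
    return _wrapfunc(a, 'nonzero')
    return _wrapit(obj, method, *args, **kwds)
    result = getattr(arr, method)(*args, **kwds)
ValueError: Calling nonzero on 0d arrays is not allowed. Use np.atleast_1d(scalar).nonzero() instead.
```

```bash
cat > m2.py <<'E'
from meas import *
import sys
for c in ['top','scene']:
    s=snap(c,c+'1.png');im=s['img'].astype(int);b,g,r=im[...,0],im[...,1],im[...,2]
    print(c)
    for n,X,z in [('lr',(.452,.327),.008),('sr',(.435,-.324),.008),('bb',(.599,-.321),.008),('kb',(.603,.31),.008)]:
        u=proj(s,[*X,z])[0].astype(int)
        m=comp(r-b>30,u,25)
        cn=max(cv2.findContours(m.astype(np.uint8),0,2)[0],key=cv2.contourArea)
        f=cv2.drawContours(np.zeros(m.shape,np.uint8),[cv2.convexHull(cn)],-1,1,-1)>0
        print(n,'board',*rect(s,f,z))
        e=cv2.erode(f.astype(np.uint8),np.ones((3,3)))>0
        d=comp(e&(im.sum(2)<150),u,12)
        if d is not None: print(n,'dark',*rect(s,d,z))
    u=proj(s,[.452,.11,.034])[0]
    print('blk',*rect(s,comp((r-b>30),u),.034))
    for n in ['large_tin','small_tin','filling_knife','sanding_block']:
        for d in ctrl.silhouettes(c,n)[:3]:
            m=d['region'].astype(bool);print(n,d['confidence'],*rect(s,m,.036 if 'tin' in n else .015 if 'kni' in n else .034))
E
python3 m2.py
```

```text
top
lr board [0.4494 0.3262] 83.09210040837554 [0.0915 0.0913] [0.45   0.3262] (91.98902130126953, 92.2423324584961) 11.9635648727417
lr dark [0.4497 0.3263] 104.83251757965733 [0.0539 0.0524] [0.4497 0.3266] (58.811649322509766, 59.17177963256836) 46.86921310424805
sr board [ 0.4353 -0.3231] 81.6141991050726 [0.0925 0.0906] [ 0.4357 -0.3233] (91.61796569824219, 92.96768188476562) 3.1261587142944336
sr dark [ 0.4358 -0.3242] 69.03279882121998 [0.032 0.031] [ 0.4356 -0.3242] (33.979942321777344, 34.62596130371094) 0.48992568254470825
bb board [ 0.5986 -0.3193] 4.904176556860818 [0.1211 0.0781] [ 0.5991 -0.3192] (121.85539245605469, 78.70471954345703) 5.434018135070801
bb dark [ 0.5992 -0.3199] 5.559934917932026 [0.0916 0.0484] [ 0.5996 -0.3198] (91.69633483886719, 48.57382583618164) 5.4915032386779785
kb board [0.6022 0.3036] 168.63471029091798 [0.1663 0.0818] [0.6031 0.3037] (82.06321716308594, 167.08375549316406) 78.68294525146484
kb dark [0.5928 0.3057] 168.68783239377188 [0.1434 0.0435] [0.6032 0.3037] (59.613582611083984, 138.48202514648438) 78.76111602783203
blk [0.4488 0.1091] 
[... 2483 characters left out ...]
09 0.0962] 151.70884110356806 [0.0473 0.0313] [0.6318 0.0965] (33.996280670166016, 50.8948974609375) 69.26412963867188
filling_knife 0.97 [ 0.4268 -0.1169] 19.13338999950318 [0.1424 0.0398] [ 0.4323 -0.1106] (138.26768493652344, 54.87726593017578) 23.3333740234375
sanding_block 0.88 [0.3444 0.1613] 108.44805498542222 [0.0741 0.0497] [0.344  0.1613] (53.010257720947266, 78.2707290649414) 10.32371711730957
sanding_block 0.67 [0.4616 0.1053] 14.791420665541523 [0.1023 0.0589] [0.4604 0.1048] (107.01615905761719, 62.32323455810547) 20.774948120117188
sanding_block 0.62 [ 0.6183 -0.3148] 4.354946928777139 [0.1197 0.0745] [ 0.6171 -0.3144] (121.65267181396484, 75.34902954101562) 5.1446380615234375
```

```bash
cat > m3.py <<'E'
from meas import *
from scipy.optimize import minimize
def hullmask(s,X):
    h=cv2.convexHull(proj(s,X).astype(np.float32)); m=np.zeros((420*4,560*4),np.uint8)
    cv2.fillConvexPoly(m,np.round((h.reshape(-1,2)+.5)*4).astype(np.int32),255)
    return cv2.resize(m,(560,420),interpolation=cv2.INTER_AREA)/255.
th=np.linspace(0,2*np.pi,40,endpoint=False)
def cyl(x,y,D,h): 
    c=np.c_[x+D/2*np.cos(th),y+D/2*np.sin(th)]
    return np.r_[np.c_[c,0*th],np.c_[c,0*th+h]]
def box(x,y,a,x0,x1,w,z0,z1,w2=None):
    w2=w2 or w;P=np.array([[u,v,z] for z in (z0,z1) for u,v in ((x0,w/2),(x0,-w/2),(x1,w2/2),(x1,-w2/2))])
    c,sn=np.cos(a),np.sin(a);return np.c_[x+c*P[:,0]-sn*P[:,1],y+sn*P[:,0]+c*P[:,1],P[:,2]]
def fit(f,x0,obs,st):
    g=lambda p:sum(np.abs(np.clip(sum(hullmask(s,X) for X in f(p)),0,1)-m).sum() for s,m in obs)
    x0=np.array(x0,float);sim=np.vstack([x0]+[x0+np.eye(len(x0))[i]*st[i] for i in range(len(x0))])
    r=minimize(g,x0,method='Nelder-Mead',options=dict(initial_simplex=sim,xatol=1e-4,fatol=.1));return r.x,r.fun
def best(c,n,X):
    u=proj(S[c],X)[0].astype(int)
    for d in ctrl.silhouettes(c,n):
        m=np.array(d['region'],bool)
        if m[max(0,u[1]-4):u[1]+5,max(0,u[0]-4):u[0]+5].any(): return m
S={}
def load(tag):
    for c in ('top','scene'): S[c]=snap(c,c+tag+'.png')
tin=lambda D:(lambda p:[cyl(p[0],p[1],D,.036)])
kn=lambda zz:(lambda p:[box(p[0],p[1],p[2],-.045,.045,.026,zz,zz+.02),box(p[0],p[1],p[2],.045,.09,.028,zz+.0085,zz+.0115,.056)])
E
cat > m4.py <<'E'
from m3 import *
load('2')
def go(n,f,x0,st):
    O=[(S[c],m) for c in S for m in [best(c,n,[x0[0],x0[1],.02])] if m is not None]
    for o in [O]+[[q] for q in O]: print(n,len(o),*fit(f,x0,o,st))
go('large_tin',tin(.058),[.603,-.106],[.006,.006])
go('small_tin',tin(.036),[.625,.099],[.006,.006])
go('filling_knife',kn(0),[.44,-.111,np.radians(200)],[.008,.008,.1])
go('sanding_block',lambda p:[box(p[0],p[1],p[2],-.045,.045,.046,0,.034)],[.45,.109,.38],[.008,.008,.1])
E
python3 m4.py
```

```text
large_tin 2 [ 0.6052 -0.1032] 151.6156862745098
large_tin 1 [ 0.6064 -0.1034] 38.09803921568627
large_tin 1 [ 0.601  -0.1028] 99.44313725490196
small_tin 2 [0.624  0.1002] 70.85882352941177
small_tin 1 [0.6241 0.101 ] 27.266666666666666
small_tin 1 [0.6213 0.1012] 35.71372549019608
filling_knife 2 [ 0.4518 -0.1091  3.4828] 228.9294117647059
filling_knife 1 [ 0.4528 -0.1096  3.4832] 100.02352941176471
filling_knife 1 [ 0.4492 -0.1087  3.4679] 95.14509803921568
sanding_block 2 [0.4498 0.1095 0.4023] 124.81960784313725
sanding_block 1 [0.45   0.1089 0.3899] 56.050980392156866
sanding_block 1 [0.4487 0.1107 0.3558] 47.56470588235294
```

```bash
cat > plan.py <<'E'
from h import *
import sys
from scipy.spatial.transform import Rotation as Ro
np.set_printoptions(precision=3,suppress=True)
o=ctrl.get_obs();p=np.array(o['eef_pos']);R=np.array(o['tool_rot'])
print('t%.2f'%o['t'],p,'jaw%.1f'%np.degrees(np.arctan2(R[1,2],R[0,2])),'q',np.round(o['qpos']),'g%.3f'%o['grip_width'],np.array(o['wrist_force']))
for a in sys.argv[1:]:
    x,y,z,j=map(float,a.split(','))
    j=np.radians(j);Z=np.array([np.cos(j),np.sin(j),0]);X=np.array([0,0,-1.]);T=np.c_[X,np.cross(Z,X),Z]
    print(a,np.round(R.T@(np.array([x,y,z])-p)/.4,3).tolist(),np.round(Ro.from_matrix(R.T@T).as_rotvec()/np.pi,3).tolist())
E
python3 plan.py .3,-.35,.15,-70.7 .437,-.1142,.08,-70.7 .437,-.1142,.003,-70.7
```

```text
t2.15 [ 0.165 -0.603  0.21 ] jaw-74.7 q [ 81.  29. -14.  86.   7.  66.  -9.] g1.002 [-0.006  0.679 -0.169]
.3,-.35,.15,-70.7 [0.15, 0.492, -0.52] [-0.022, -0.0, 0.0]
.437,-.1142,.08,-70.7 [0.326, 0.978, -0.998] [-0.022, -0.0, 0.0]
.437,-.1142,.003,-70.7 [0.518, 0.978, -0.998] [-0.022, -0.0, 0.0]
```

Request:
step_arm(
  targets=[
    [[0.326,0.978,-0.998,-0.022,0,0,1],[0.326,0.978,-0.998,-0.022,0,0,1],[0.326,0.978,-0.998,-0.022,0,0,1],[0.326,0.978,-0.998,-0.022,0,0,1],[0.326,0.978,-0.998,-0.022,0,0,1],[0.326,0.978,-0.998,-0.022,0,0,1],[0.326,0.978,-0.998,-0.022,0,0,1],[0.326,0.978,-0.998,-0.022,0,0,1],[0.326,0.978,-0.998,-0.022,0,0,1],[0.326,0.978,-0.998,-0.022,0,0,1],[0.326,0.978,-0.998,-0.022,0,0,1],[0.326,0.978,-0.998,-0.022,0,0,1]],
  ],
  newtons=40,
)

```text
t: 3.15
eef_pos: [0.4028, -0.1756, 0.0965]
tool_rot: [[0.001, 0.944, 0.33], [-0.0, 0.33, -0.944], [-1.0, 0.001, 0.001]]
wrist_force: [0.8, -0.9, 0.1]
grip_width: 1.005
```

```bash
python3 plan.py  .437,-.1142,.08,-70.7 .437,-.1142,.003,-70.7
```

```text
t3.15 [ 0.403 -0.176  0.097] jaw-70.7 q [ 34.  22. -19. 122.  11.  38. -63.] g1.005 [ 0.83  -0.912  0.071]
.437,-.1142,.08,-70.7 [0.041, 0.131, -0.117] [-0.0, 0.0, -0.0]
.437,-.1142,.003,-70.7 [0.234, 0.131, -0.117] [-0.0, 0.0, -0.0]
```

Request:
step_arm(
  targets=[
    [[0.0,0.1,-0.09,0,0,0,1],[0.03,0.1,-0.09,0,0,0,1],[0.03,0.1,-0.09,0,0,0,1],[0.03,0.1,-0.09,0,0,0,1],[0.03,0.1,-0.09,0,0,0,1],[0.03,0.1,-0.09,0,0,0,1]],
  ],
)

```text
t: 3.65
eef_pos: [0.4273, -0.1315, 0.0849]
tool_rot: [[-0.0, 0.945, 0.328], [-0.001, 0.328, -0.945], [-1.0, -0.0, 0.001]]
wrist_force: [-0.5, 1.1, 0.6]
grip_width: 1.001
```

```bash
python3 plan.py  .437,-.1142,.08,-70.7 .437,-.1142,.003,-70.7
```

```text
t3.65 [ 0.427 -0.132  0.085] jaw-70.8 q [ 27.  23. -18. 121.  12.  37. -70.] g1.001 [-0.454  1.058  0.565]
.437,-.1142,.08,-70.7 [0.012, 0.037, -0.033] [-0.001, 0.0, 0.0]
.437,-.1142,.003,-70.7 [0.205, 0.037, -0.033] [-0.001, 0.0, 0.0]
```

Request:
step_arm(
  targets=[
    [[0.012,0.037,-0.033,0,0,0,1],[0.012,0.037,-0.033,0,0,0,1],[0.08,0.037,-0.033,0,0,0,1],[0.14,0.037,-0.033,0,0,0,1],[0.18,0.037,-0.033,0,0,0,1],[0.205,0.037,-0.033,0,0,0,1],[0.205,0.037,-0.033,0,0,0,1],[0.205,0.037,-0.033,0,0,0,1]],
  ],
)

```text
t: 4.32
eef_pos: [0.437, -0.1136, 0.0026]
tool_rot: [[-0.001, 0.944, 0.329], [-0.0, 0.329, -0.944], [-1.0, -0.001, -0.0]]
wrist_force: [0.6, -1.5, 0.5]
grip_width: 0.996
```

```bash
python3 plan.py .437,-.1142,.003,-70.7; python3 -c "
from h import *
s=snap('top','k1.png');s=snap('scene','k2.png')
a=cv2.imread('pics/k1.png')[200:340,250:390];b=cv2.imread('pics/k2.png')[120:260,150:290]
cv2.imwrite('pics/k.png',np.hstack([cv2.resize(a,(400,400)),cv2.resize(b,(400,400))]))"
```

```text
t4.32 [ 0.437 -0.114  0.003] jaw-70.8 q [ 21.  32. -13. 125.  17.  24. -77.] g0.996 [ 0.624 -1.502  0.51 ]
.437,-.1142,.003,-70.7 [-0.001, -0.0, 0.001] [-0.0, -0.0, 0.0]
```

View pics/k.png

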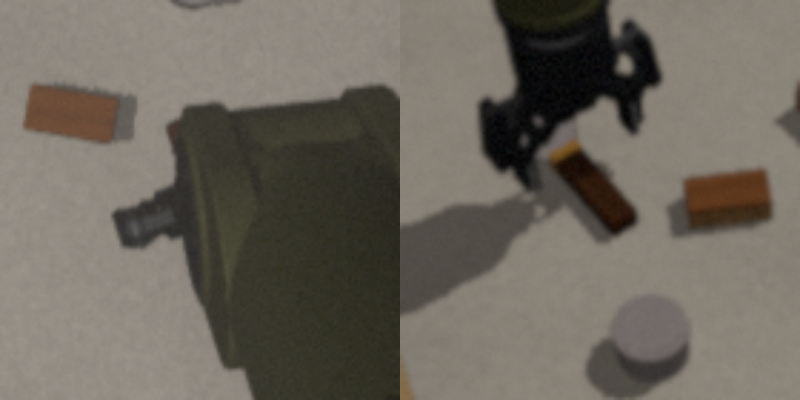

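The scene view shows the fingers either side of the knife handle near its ferrule (right half, about (560,160)). I'm closing the gripper.

Request:
step_arm(
  targets=[
    [[0,0,0,0,0,0,0],[0,0,0,0,0,0,0],[0,0,0,0,0,0,0],[0,0,0,0,0,0,0],[0,0,0,0,0,0,0],[0,0,0,0,0,0,0],[0,0,0,0,0,0,0],[0,0,0,0,0,0,0]],
  ],
  newtons=50,
)

```text
t: 5.08
eef_pos: [0.4374, -0.1126, 0.0026]
tool_rot: [[-0.0, 0.944, 0.331], [0.0, 0.331, -0.944], [-1.0, -0.0, -0.0]]
wrist_force: [0.3, -0.1, -0.2]
grip_width: 0.003
```

```bash
python3 plan.py .437,-.1142,.15,-70.7 .53,.1,.15,-86 .61,.302,.15,-101.4
```

```text
t5.08 [ 0.437 -0.113  0.003] jaw-70.7 q [ 21.  32. -13. 126.  17.  24. -78.] g0.003 [ 0.308 -0.091 -0.153]
.437,-.1142,.15,-70.7 [-0.369, -0.002, 0.003] [0.0, -0.0, 0.0]
.53,.1,.15,-86 [-0.369, 0.394, -0.425] [0.085, -0.0, 0.0]
.61,.302,.15,-101.4 [-0.369, 0.75, -0.836] [0.171, -0.0, 0.0]
```

The gripper shut completely, so it missed the handle. I'm looking again.

```bash
python3 -c "
from h import *
s=snap('top','k3.png');s=snap('scene','k4.png')
print(proj(s,[[.437,-.1136,.003],[.437,-.1136,.02]]))
a=cv2.imread('pics/k3.png')[200:340,250:390];b=cv2.imread('pics/k4.png')[130:230,150:250]
cv2.imwrite('pics/kb.png',np.hstack([cv2.resize(a,(400,400)),cv2.resize(b,(400,400),interpolation=2)]))"
```

```text
[[214.03246138 183.31963278]
 [213.18683867 178.83995804]]
```

View pics/kb.png

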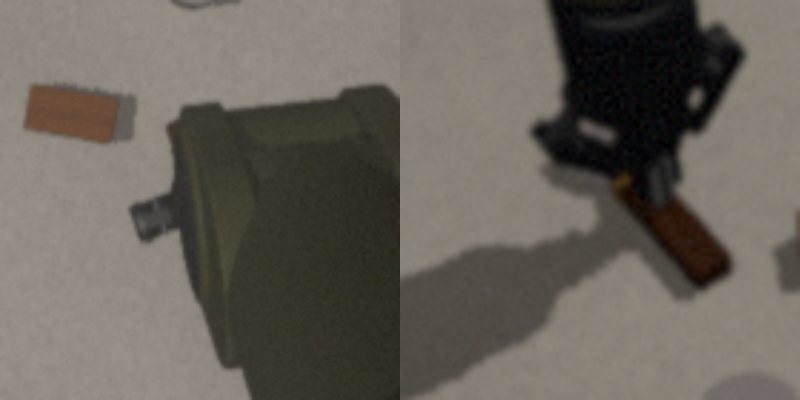

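Request:
step_arm(
  targets=[
    [[-0.1,0,0,0,0,0,0],[-0.2,0,0,0,0,0,0],[-0.3,0,0,0,0,0,0],[-0.3,0,0,0,0,0,0]],
  ],
)

```text
t: 5.52
eef_pos: [0.4409, -0.1129, 0.1286]
tool_rot: [[0.009, 0.944, 0.331], [-0.002, 0.331, -0.944], [-1.0, 0.008, 0.005]]
wrist_force: [0.6, -0.3, -0.3]
grip_width: -0.004
```

```bash
python3 -c "
from h import *
s=snap('top','k5.png');s=snap('scene','k6.png')
a=cv2.imread('pics/k5.png')[200:340,250:390];b=cv2.imread('pics/k6.png')[100:220,150:270]
cv2.imwrite('pics/kc.png',np.hstack([cv2.resize(a,(400,400)),cv2.resize(b,(400,400),interpolation=2)]))"; python3 plan.py
```

```text
t5.62 [ 0.438 -0.113  0.124] jaw-70.7 q [ 26.  20. -20. 118.  10.  43. -71.] g0.000 [-0.291  1.097 -0.464]
```

View pics/kc.png

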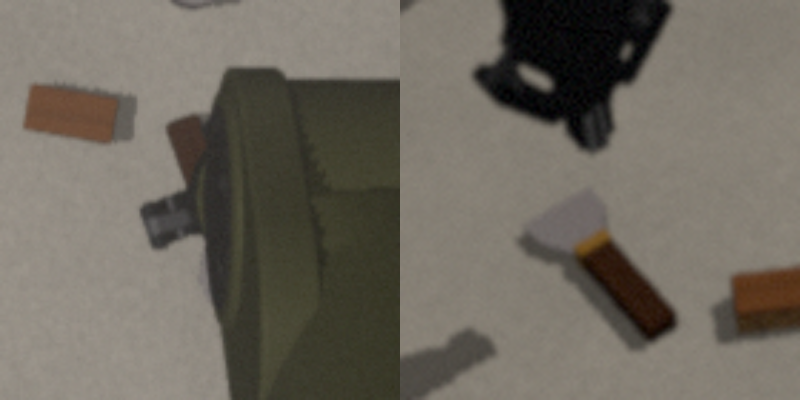

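```bash
cat > k.py <<'E'
from m3 import *
import sys
S['scene']=snap('scene','k7.png');s=S['scene']
m=best('scene','filling_knife',[.44,-.111,.01])
p,e=fit(kn(0),[.45,-.109,3.48],[(s,m)],[.008,.008,.1]);print(p,np.degrees(p[2]),e)
im=s['img'].copy()
big=cv2.resize(im[110:230,160:280],(600,600),interpolation=cv2.INTER_NEAREST)
for q,c in ((p,(0,255,0)),(np.array([.451,-.1092,3.478]),(0,0,255))):
    for X in kn(0)(q):
        h=cv2.convexHull(proj(s,X).astype(np.float32)).reshape(-1,2)
        cv2.polylines(big,[(((h-[160,110])+.5)*5).astype(np.int32)],True,c,1)
for z in (0.003,.02): cv2.circle(big,tuple(((proj(s,[.437,-.113,z])[0]-[160,110]+.5)*5).astype(int).tolist()),3,(255,255,0),-1)
cv2.imwrite('pics/kd.png',big)
E
python3 k.py
```

```text
[ 0.4514 -0.1081  3.4641] 198.4771308226561 139.32549019607842
```

View pics/kd.png

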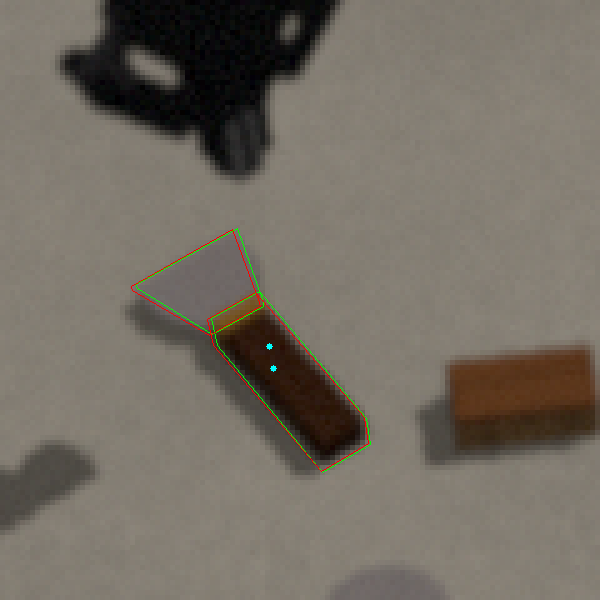

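```bash
python3 - <<'E'
from h import *
s=snap('scene','k8.png');o=ctrl.get_obs();p=np.array(o['eef_pos']);print(p,o['grip_width'])
for d in (0,.01,.02,.03,.04): print(d,(proj(s,p+[0,0,d])[0]-[150,90])*5)
im=cv2.resize(s['img'][90:210,150:270],(600,600),interpolation=2)
im=np.clip(im.astype(float)*2.5,0,255).astype(np.uint8)
for d in (0,.01,.02): cv2.circle(im,tuple(((proj(s,p+[0,0,d])[0]-[150,90]+.5)*5).astype(int).tolist()),2,(255,255,0),-1)
cv2.imwrite('pics/ke.png',im)
im=cv2.resize(cv2.imread('pics/k4.png')[120:220,150:250],(600,600),interpolation=2)
q=[.4374,-.1126,.0026]
im=np.clip(im.astype(float)*2,0,255).astype(np.uint8)
for d in (0,.01,.02): cv2.circle(im,tuple(((proj(s,np.array(q)+[0,0,d])[0]-[150,120]+.5)*6).astype(int).tolist()),2,(255,255,0),-1)
cv2.imwrite('pics/kf.png',im)
E
```

```text
[ 0.43648652 -0.11256827  0.12152534] -0.0015357698444059267
0 [290.59242127 296.99817477]
0.01 [287.68818403 281.42767124]
0.02 [284.74149144 265.62077219]
0.03 [281.75146262 249.57233647]
0.04 [278.71719429 233.27708277]
```

View pics/ke.png

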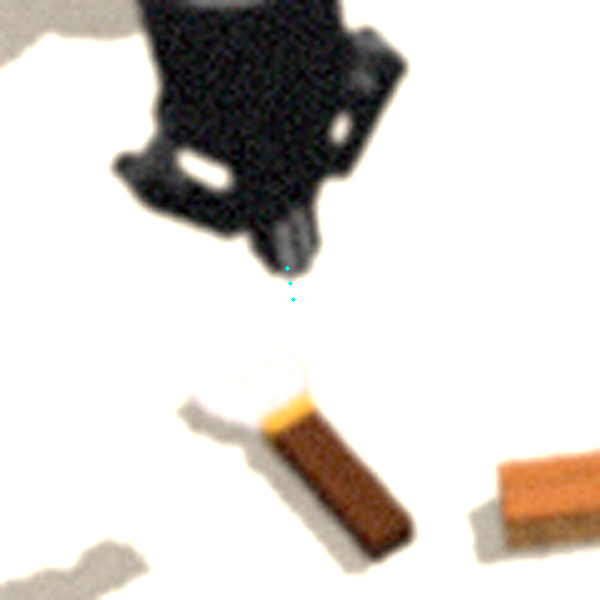

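View pics/kf.png

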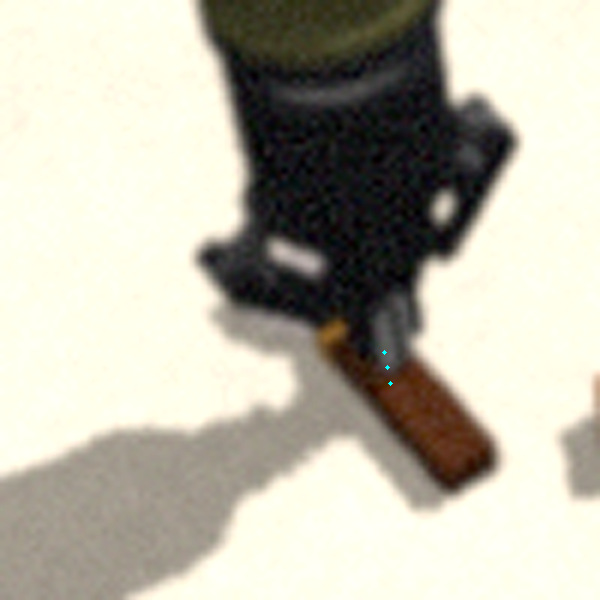

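The shut tips show about 15–17 mm above the reported TCP, both in the air and over the knife. They closed just above the 20 mm handle without moving it. I'll retry about 13 mm lower and watch the force.

```bash
python3 plan.py .4365,-.1137,.04,-71 .4365,-.1137,-.011,-71
```

```text
t5.77 [ 0.436 -0.113  0.122] jaw-70.7 q [ 26.  21. -20. 118.  10.  43. -71.] g-0.002 [ 0.059  0.249 -0.341]
.4365,-.1137,.04,-71 [0.204, -0.001, 0.003] [0.002, -0.0, 0.001]
.4365,-.1137,-.011,-71 [0.331, -0.0, 0.003] [0.002, -0.0, 0.001]
```

Request:
step_arm(
  targets=[
    [[0.05,0,0.003,0,0,0,1],[0.1,0,0.003,0,0,0,1],[0.1,0,0.003,0,0,0,1],[0.1,0,0.003,0,0,0,1],[0.18,0,0.003,0,0,0,1],[0.23,0,0.003,0,0,0,1],[0.27,0,0.003,0,0,0,1],[0.3,0,0.003,0,0,0,1],[0.315,0,0.003,0,0,0,1],[0.325,0,0.003,0,0,0,1],[0.33,0,0.003,0,0,0,1],[0.33,0,0.003,0,0,0,1]],
  ],
)

```text
t: 6.77
eef_pos: [0.4381, -0.1138, -0.0091]
tool_rot: [[0.0, 0.944, 0.331], [-0.0, 0.331, -0.944], [-1.0, 0.0, 0.0]]
wrist_force: [-0.6, 0.5, 0.9]
grip_width: 0.996
```

Request:
step_arm(
  targets=[
    [[0,0,0,0,0,0,0],[0,0,0,0,0,0,0],[0,0,0,0,0,0,0],[0,0,0,0,0,0,0],[0,0,0,0,0,0,0],[0,0,0,0,0,0,0],[0,0,0,0,0,0,0],[0,0,0,0,0,0,0]],
  ],
  newtons=40,
)

```text
t: 7.43
eef_pos: [0.438, -0.1138, -0.0089]
tool_rot: [[0.001, 0.944, 0.331], [-0.0, 0.331, -0.944], [-1.0, 0.0, 0.0]]
wrist_force: [-1.7, -0.1, 6.7]
grip_width: 0.291
```

```bash
python3 plan.py .4365,-.1137,.1,-71
```

```text
t7.43 [ 0.438 -0.114 -0.009] jaw-70.7 q [ 20.  33. -13. 126.  19.  22. -79.] g0.291 [-1.736 -0.066  6.692]
.4365,-.1137,.1,-71 [-0.272, -0.003, -0.001] [0.002, 0.0, -0.0]
```

Request:
step_arm(
  targets=[
    [[-0.05,0,0,0,0,0,0],[-0.12,0,0,0,0,0,0],[-0.2,0,0,0,0,0,0],[-0.28,0,0,0,0,0,0],[-0.28,0,0,0,0,0,0]],
  ],
)

```text
t: 7.85
eef_pos: [0.4406, -0.1141, 0.1074]
tool_rot: [[0.008, 0.944, 0.33], [-0.002, 0.331, -0.944], [-1.0, 0.007, 0.004]]
wrist_force: [1.4, -0.6, -1.2]
grip_width: 0.291
```

```bash
python3 plan.py .6115,.3021,.12,-101.4;python3 -c "
from h import *
s=snap('scene','l1.png')
b=cv2.imread('pics/l1.png')[100:220,150:270]
cv2.imwrite('pics/l1.png',cv2.resize(b,(480,480),interpolation=2))"
```

```text
t7.85 [ 0.441 -0.114  0.107] jaw-70.7 q [ 26.  22. -20. 119.  12.  40. -72.] g0.291 [ 1.44  -0.564 -1.17 ]
.6115,.3021,.12,-101.4 [-0.03, 0.747, -0.841] [0.171, 0.001, -0.002]
```

View pics/l1.png

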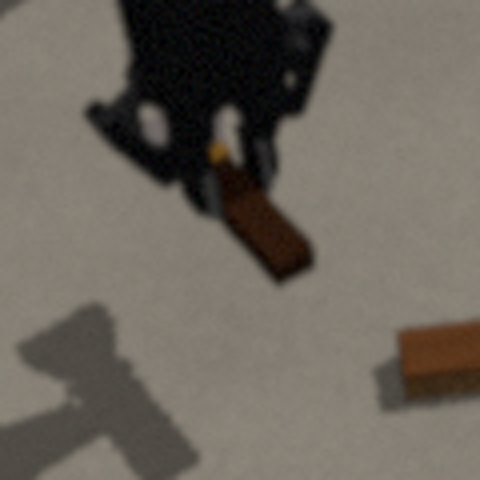

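The knife is held flat between the fingers. I'm carrying it to its board.

Request:
step_arm(
  targets=[
    [[-0.03,0.747,-0.841,0.171,0,0,0],[-0.03,0.747,-0.841,0.171,0,0,0],[-0.03,0.747,-0.841,0.171,0,0,0],[-0.03,0.747,-0.841,0.171,0,0,0],[-0.03,0.747,-0.841,0.171,0,0,0],[-0.03,0.747,-0.841,0.171,0,0,0],[-0.03,0.747,-0.841,0.171,0,0,0],[-0.03,0.747,-0.841,0.171,0,0,0],[-0.03,0.747,-0.841,0.171,0,0,0],[-0.03,0.747,-0.841,0.171,0,0,0],[-0.03,0.747,-0.841,0.171,0,0,0],[-0.03,0.747,-0.841,0.171,0,0,0]],
  ],
)

```text
t: 8.9
eef_pos: [0.6079, 0.3124, 0.1124]
tool_rot: [[-0.001, 0.982, -0.191], [0.005, -0.191, -0.982], [-1.0, -0.002, -0.005]]
wrist_force: [-1.3, 0.7, -0.5]
grip_width: 0.288
```

```bash
python3 plan.py .6115,.3021,.1,-101.4 .6115,.3021,.04,-101.4
```

```text
t8.90 [0.608 0.312 0.112] jaw-101.0 q [ -23.   39.  -11.   84.    8.   58. -137.] g0.288 [-1.333  0.671 -0.471]
.6115,.3021,.1,-101.4 [0.031, 0.014, 0.024] [0.002, -0.002, 0.001]
.6115,.3021,.04,-101.4 [0.181, 0.014, 0.024] [0.002, -0.002, 0.001]
```

Request:
step_arm(
  targets=[
    [[0.03,0,0,0,0,0,0],[0.09,0,0,0,0,0,0],[0.09,0,0,0,0,0,0],[0.09,0,0,0,0,0,0]],
  ],
)

```text
t: 9.23
eef_pos: [0.6071, 0.2999, 0.0759]
tool_rot: [[-0.005, 0.98, -0.2], [-0.004, -0.2, -0.98], [-1.0, -0.004, 0.005]]
wrist_force: [0.5, 0.1, -0.6]
grip_width: 0.287
```

```bash
python3 plan.py .6115,.3021,.06,-101.4 .6115,.3021,.001,-101.4;  python3 -c "
from h import *
s=snap('scene','l2.png')
b=cv2.imread('pics/l2.png')[110:260,340:490]
cv2.imwrite('pics/l2.png',cv2.resize(b,(600,600),interpolation=2))"
```

```text
t9.23 [0.607 0.3   0.076] jaw-101.6 q [ -22.   40.  -11.   87.    9.   54. -137.] g0.287 [ 0.541  0.102 -0.58 ]
.6115,.3021,.06,-101.4 [0.04, 0.01, -0.008] [-0.001, 0.001, 0.001]
.6115,.3021,.001,-101.4 [0.187, 0.01, -0.008] [-0.001, 0.001, 0.001]
```

View pics/l2.png

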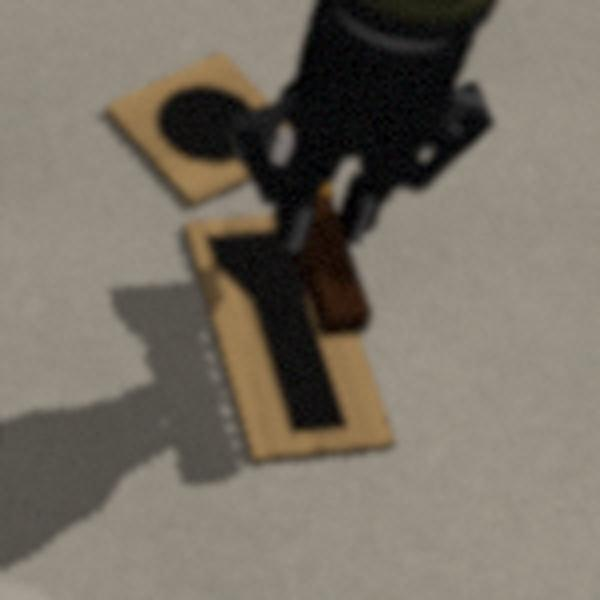

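Request:
step_arm(
  targets=[
    [[0.05,0.01,-0.004,0,0,0,0],[0.09,0.01,-0.004,0,0,0,0],[0.13,0.01,-0.004,0,0,0,0],[0.14,0.01,-0.004,0,0,0,0],[0.14,0.01,-0.004,0,0,0,0],[0.14,0.01,-0.004,0,0,0,0],[0.14,0.01,-0.004,0,0,0,0]],
  ],
)

```text
t: 9.87
eef_pos: [0.6138, 0.3036, 0.0242]
tool_rot: [[0.002, 0.98, -0.199], [0.001, -0.199, -0.98], [-1.0, 0.002, -0.002]]
wrist_force: [-0.1, -0.3, -0.3]
grip_width: 0.291
```

```bash
python3 plan.py .6115,.3021,.001,-101.4;  python3 -c "
from h import *
s=snap('scene','l2.png')
b=cv2.imread('pics/l2.png')[110:260,340:490]
cv2.imwrite('pics/l2.png',cv2.resize(b,(600,600),interpolation=2))"
```

```text
t9.87 [0.614 0.304 0.024] jaw-101.5 q [ -23.   44.  -10.   88.   10.   48. -138.] g0.291 [-0.111 -0.329 -0.343]
.6115,.3021,.001,-101.4 [0.058, -0.005, 0.005] [-0.001, -0.0, -0.001]
```

View pics/l2.png

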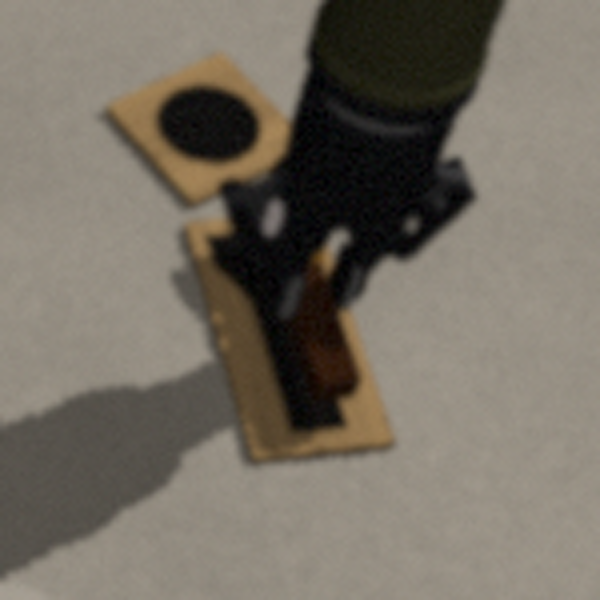

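Request:
step_arm(
  targets=[
    [[0.02,-0.005,0.005,0,0,0,0],[0.035,-0.005,0.005,0,0,0,0],[0.045,-0.005,0.005,0,0,0,0],[0.054,-0.005,0.005,0,0,0,0],[0.06,-0.005,0.005,0,0,0,0],[0.06,-0.005,0.005,0,0,0,0],[0.06,-0.005,0.005,0,0,0,0]],
  ],
)

```text
t: 10.5
eef_pos: [0.6102, 0.3016, -0.0008]
tool_rot: [[-0.001, 0.98, -0.199], [-0.0, -0.199, -0.98], [-1.0, -0.0, 0.001]]
wrist_force: [-2.7, -2.0, 6.4]
grip_width: 0.289
```

```bash
python3 plan.py .6115,.3021,-.001,-101.4;  python3 -c "
from h import *
s=snap('scene','l3.png')
b=cv2.imread('pics/l3.png')[110:260,340:490]
cv2.imwrite('pics/l3.png',cv2.resize(b,(600,600),interpolation=2))"
```

```text
t10.50 [ 0.61   0.302 -0.001] jaw-101.5 q [ -23.   46.  -10.   90.   10.   46. -138.] g0.289 [-2.733 -1.989  6.38 ]
.6115,.3021,-.001,-101.4 [0.0, 0.003, -0.002] [-0.0, 0.0, 0.0]
```

View pics/l3.png

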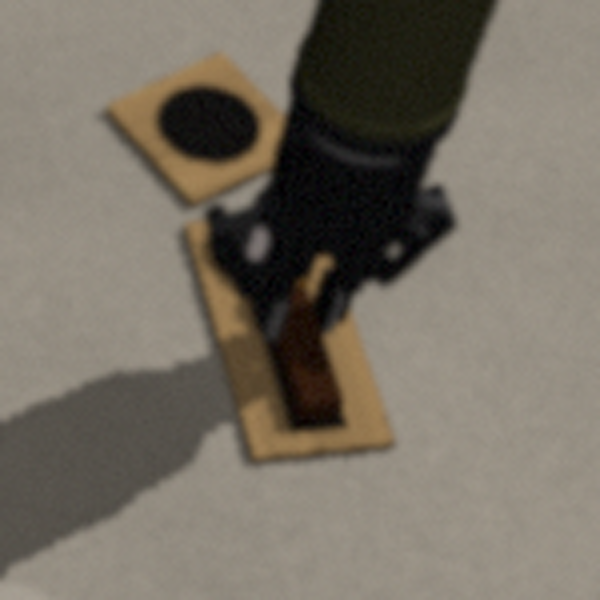

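The knife is down on the board with about 6 N of contact, and the outline edge shows at its tail. I'm releasing and lifting.

Request:
step_arm(
  targets=[
    [[0,0,0,0,0,0,0.6],[0,0,0,0,0,0,0.6],[0,0,0,0,0,0,0.6],[-0.02,0,0,0,0,0,0.6],[-0.06,0,0,0,0,0,1],[-0.14,0,0,0,0,0,1],[-0.24,0,0,0,0,0,1],[-0.34,0,0,0,0,0,1]],
  ],
)

```text
t: 11.22
eef_pos: [0.61, 0.3015, 0.1359]
tool_rot: [[-0.001, 0.98, -0.199], [-0.001, -0.199, -0.98], [-1.0, -0.001, 0.001]]
wrist_force: [1.0, 0.8, -0.3]
grip_width: 0.999
```

```bash
python3 plan.py .45,.1093,.06,-67.6;  python3 -c "
from h import *
s=snap('scene','l4.png')
b=cv2.imread('pics/l4.png')[110:260,340:490]
cv2.imwrite('pics/l4.png',cv2.resize(b,(600,600),interpolation=2))"
```

```text
t11.22 [0.61  0.301 0.136] jaw-101.5 q [ -22.   37.  -11.   82.    8.   61. -136.] g0.999 [ 1.046  0.804 -0.259]
.45,.1093,.06,-67.6 [0.191, -0.296, 0.55] [-0.188, 0.0, 0.0]
```

View pics/l4.png

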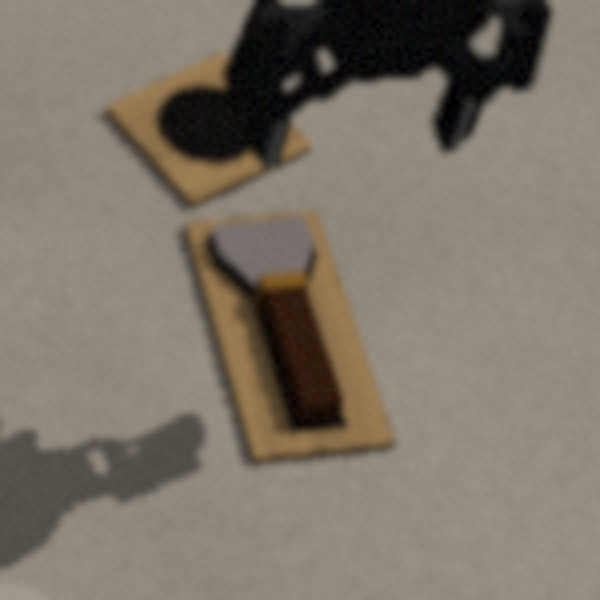

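The knife lies inside its outline with the blade at the blade end. The sanding block (the large one) is next.

Request:
step_arm(
  targets=[
    [[0.08,-0.296,0.55,-0.186,0,0,1],[0.08,-0.296,0.55,-0.186,0,0,1],[0.08,-0.296,0.55,-0.186,0,0,1],[0.08,-0.296,0.55,-0.186,0,0,1],[0.08,-0.296,0.55,-0.186,0,0,1],[0.1,-0.296,0.55,-0.186,0,0,1],[0.14,-0.296,0.55,-0.186,0,0,1],[0.18,-0.296,0.55,-0.186,0,0,1],[0.18,-0.296,0.55,-0.186,0,0,1],[0.18,-0.296,0.55,-0.186,0,0,1],[0.18,-0.296,0.55,-0.186,0,0,1]],
  ],
)

```text
t: 12.18
eef_pos: [0.4515, 0.1104, 0.0633]
tool_rot: [[0.001, 0.927, 0.375], [0.001, 0.375, -0.927], [-1.0, 0.001, -0.0]]
wrist_force: [-0.0, -0.1, -0.0]
grip_width: 1.001
```

```bash
python3 plan.py .45,.1093,-.008,-68
```

```text
t12.18 [0.451 0.11  0.063] jaw-68.0 q [  -3.   27.  -20.  120.   15.   35. -101.] g1.001 [-0.019 -0.138 -0.009]
.45,.1093,-.008,-68 [0.178, -0.005, 0.001] [0.0, -0.0, -0.0]
```

Request:
step_arm(
  targets=[
    [[0.06,-0.005,0.001,0,0,0,1],[0.11,-0.005,0.001,0,0,0,1],[0.15,-0.005,0.001,0,0,0,1],[0.175,-0.005,0.001,0,0,0,1],[0.178,-0.005,0.001,0,0,0,1],[0.178,-0.005,0.001,0,0,0,1],[0.178,-0.005,0.001,0,0,0,0],[0.178,-0.005,0.001,0,0,0,0],[0.178,-0.005,0.001,0,0,0,0],[0.178,-0.005,0.001,0,0,0,0],[0.178,-0.005,0.001,0,0,0,0],[0.178,-0.005,0.001,0,0,0,0]],
  ],
)

```text
t: 13.18
eef_pos: [0.4496, 0.1087, -0.0077]
tool_rot: [[0.002, 0.927, 0.375], [0.0, 0.375, -0.927], [-1.0, 0.002, 0.0]]
wrist_force: [-1.2, 0.9, 7.1]
grip_width: 0.529
```

```bash
python3 plan.py .45,.1093,.1,-68
```

```text
t13.18 [ 0.45   0.109 -0.008] jaw-68.0 q [  -7.   34.  -15.  124.   20.   24. -106.] g0.529 [-1.153  0.923  7.061]
.45,.1093,.1,-68 [-0.269, 0.002, -0.001] [-0.0, 0.0, -0.001]
```

Request:
step_arm(
  targets=[
    [[-0.05,0,0,0,0,0,0],[-0.12,0,0,0,0,0,0],[-0.2,0,0,0,0,0,0],[-0.28,0,0,0,0,0,0],[-0.28,0,0,0,0,0,0]],
  ],
)

```text
t: 13.6
eef_pos: [0.4518, 0.1096, 0.1087]
tool_rot: [[0.008, 0.927, 0.374], [0.002, 0.374, -0.927], [-1.0, 0.008, 0.001]]
wrist_force: [0.2, -0.4, -1.9]
grip_width: 0.528
```

```bash
python3 plan.py .5995,-.319,.1,-84.6
```

```text
t13.60 [0.452 0.11  0.109] jaw-68.0 q [ -0.  23. -22. 118.  13.  41. -99.] g0.528 [ 0.246 -0.395 -1.937]
.5995,-.319,.1,-84.6 [0.023, -0.059, 1.132] [0.092, 0.0, -0.003]
```

Request:
step_arm(
  targets=[
    [[0,-0.05,0.98,0.09,0,0,0],[0,-0.05,0.98,0.09,0,0,0],[0,-0.05,0.98,0.09,0,0,0],[0,-0.05,0.98,0.09,0,0,0],[0,-0.05,0.98,0.09,0,0,0],[0,-0.05,0.98,0.09,0,0,0],[0,-0.05,0.98,0.09,0,0,0],[0,-0.05,0.98,0.09,0,0,0],[0,-0.05,0.98,0.09,0,0,0],[0,-0.05,0.98,0.09,0,0,0],[0,-0.05,0.98,0.09,0,0,0]],
  ],
)

```text
t: 14.52
eef_pos: [0.5769, -0.2693, 0.1025]
tool_rot: [[-0.0, 0.996, 0.094], [-0.003, 0.094, -0.996], [-1.0, -0.001, 0.003]]
wrist_force: [-0.5, 0.0, -1.0]
grip_width: 0.528
```

```bash
python3 plan.py .5995,-.319,.06,-84.6
```

```text
t14.52 [ 0.577 -0.269  0.102] jaw-84.6 q [ 32.  36. -16.  92.  12.  53. -72.] g0.528 [-0.504  0.005 -0.994]
.5995,-.319,.06,-84.6 [0.107, 0.045, 0.129] [-0.0, 0.001, 0.0]
```

Request:
step_arm(
  targets=[
    [[0.02,0.045,0.129,0,0,0,0],[0.07,0.045,0.129,0,0,0,0],[0.12,0.045,0.129,0,0,0,0],[0.16,0.045,0.129,0,0,0,0],[0.19,0.045,0.129,0,0,0,0],[0.2,0.045,0.129,0,0,0,0],[0.2,0.045,0.129,0,0,0,0],[0.2,0.045,0.129,0,0,0,0]],
  ],
)

```text
t: 15.18
eef_pos: [0.6009, -0.3115, 0.024]
tool_rot: [[0.001, 0.995, 0.102], [-0.0, 0.102, -0.995], [-1.0, 0.001, 0.0]]
wrist_force: [0.2, -0.5, -1.4]
grip_width: 0.526
```

```bash
python3 plan.py .5995,-.319,.001,-84.6;  python3 -c "
from h import *
s=snap('scene','b1.png')
b=cv2.imread('pics/b1.png')[180:330,60:210]
cv2.imwrite('pics/b1.png',cv2.resize(b,(600,600),interpolation=2))"
```

```text
t15.18 [ 0.601 -0.312  0.024] jaw-84.2 q [ 34.  44. -15.  89.  14.  48. -70.] g0.526 [ 0.248 -0.462 -1.367]
.5995,-.319,.001,-84.6 [0.058, -0.005, 0.018] [0.002, 0.0, -0.0]
```

View pics/b1.png

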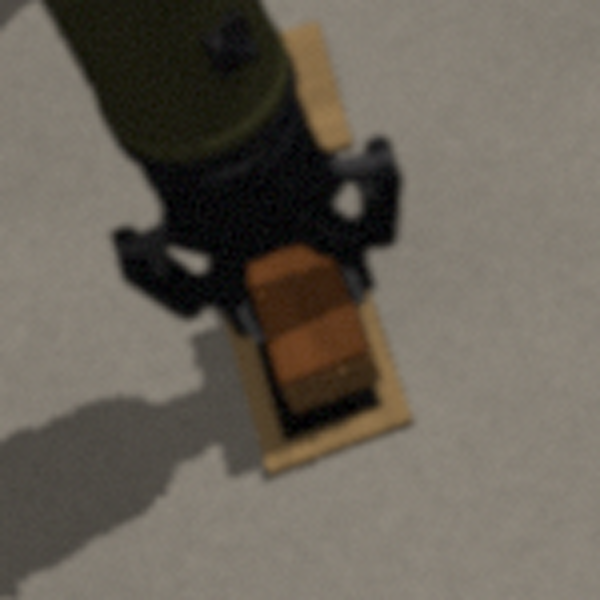

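Request:
step_arm(
  targets=[
    [[0.01,-0.004,0.018,0.002,0,0,0],[0.025,-0.004,0.018,0.002,0,0,0],[0.04,-0.004,0.018,0.002,0,0,0],[0.05,-0.004,0.018,0.002,0,0,0],[0.056,-0.004,0.018,0.002,0,0,0],[0.059,-0.004,0.018,0.002,0,0,0],[0.059,-0.004,0.018,0.002,0,0,0],[0.059,-0.004,0.018,0.002,0,0,0]],
  ],
)

```text
t: 15.9
eef_pos: [0.599, -0.319, 0.0005]
tool_rot: [[-0.001, 0.995, 0.095], [0.0, 0.095, -0.995], [-1.0, -0.001, -0.0]]
wrist_force: [-4.4, 1.9, 7.0]
grip_width: 0.53
```

```bash
python3 plan.py .5995,-.319,.000,-84.6;  python3 -c "
from h import *
s=snap('scene','b2.png')
b=cv2.imread('pics/b2.png')[180:330,60:210]
cv2.imwrite('pics/b2.png',cv2.resize(b,(600,600),interpolation=2))"
```

```text
t15.90 [ 0.599 -0.319  0.   ] jaw-84.6 q [ 34.  46. -14.  90.  14.  46. -70.] g0.530 [-4.419  1.88   6.984]
.5995,-.319,.000,-84.6 [0.001, 0.001, 0.0] [0.0, -0.0, 0.0]
```

View pics/b2.png

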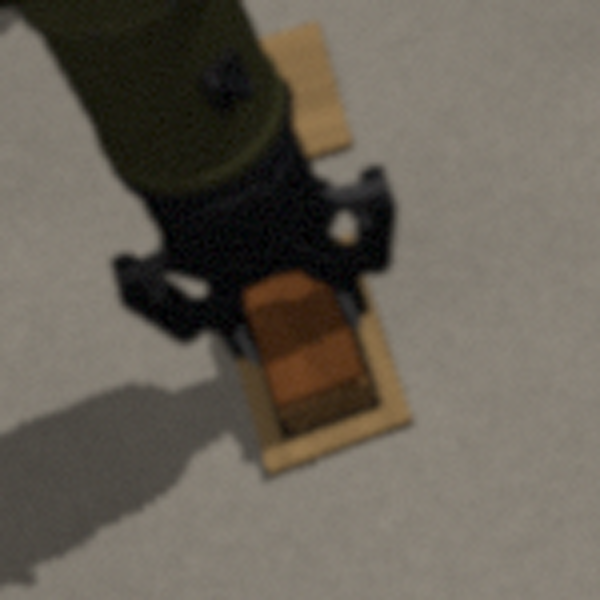

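The block is down on its outline. I'm releasing it, then going for the large tin.

Request:
step_arm(
  targets=[
    [[0,0,0,0,0,0,0.8],[0,0,0,0,0,0,0.8],[0,0,0,0,0,0,0.8],[-0.02,0,0,0,0,0,1],[-0.06,0,0,0,0,0,1],[-0.14,0,0,0,0,0,1],[-0.24,0,0,0,0,0,1],[-0.3,0,0,0,0,0,1]],
  ],
)

```text
t: 16.62
eef_pos: [0.6009, -0.3195, 0.124]
tool_rot: [[0.004, 0.995, 0.095], [-0.001, 0.095, -0.995], [-1.0, 0.003, 0.002]]
wrist_force: [1.4, -0.0, 1.9]
grip_width: 0.998
```

```bash
python3 plan.py .605,-.1033,.07,-84.6;  python3 -c "
from h import *
s=snap('scene','b3.png')
b=cv2.imread('pics/b3.png')[180:330,60:210]
cv2.imwrite('pics/b3.png',cv2.resize(b,(600,600),interpolation=2))"
```

```text
t16.62 [ 0.601 -0.32   0.124] jaw-84.6 q [ 35.  38. -16.  84.  11.  60. -68.] g0.998 [ 1.352 -0.018  1.904]
.605,-.1033,.07,-84.6 [0.134, 0.061, -0.537] [0.0, 0.001, -0.001]
```

View pics/b3.png

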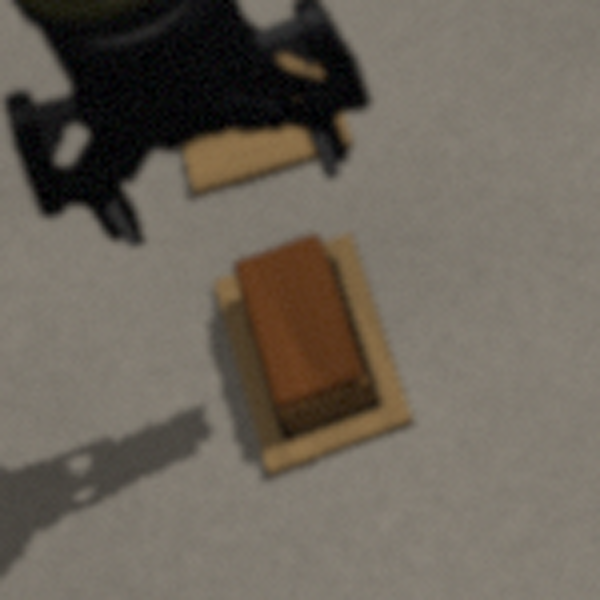

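Request:
step_arm(
  targets=[
    [[0.0,0.061,-0.537,0,0,0,1],[0.0,0.061,-0.537,0,0,0,1],[0.0,0.061,-0.537,0,0,0,1],[0.0,0.061,-0.537,0,0,0,1],[0.04,0.061,-0.537,0,0,0,1],[0.08,0.061,-0.537,0,0,0,1],[0.12,0.061,-0.537,0,0,0,1],[0.12,0.061,-0.537,0,0,0,1],[0.12,0.061,-0.537,0,0,0,1],[0.12,0.061,-0.537,0,0,0,1]],
  ],
)

```text
t: 17.5
eef_pos: [0.604, -0.1041, 0.0726]
tool_rot: [[0.001, 0.996, 0.094], [-0.001, 0.094, -0.996], [-1.0, 0.001, 0.001]]
wrist_force: [-0.3, -0.1, -0.1]
grip_width: 1.0
```

```bash
python3 plan.py .605,-.1033,-.008,-84.6;  python3 -c "
from h import *
s=snap('scene','b4.png')
b=cv2.imread('pics/b4.png')[160:310,160:310]
cv2.imwrite('pics/b4.png',cv2.resize(b,(600,600),interpolation=2))"
```

```text
t17.50 [ 0.604 -0.104  0.073] jaw-84.6 q [ 17.  36. -15.  98.  12.  48. -88.] g1.000 [-0.324 -0.1   -0.056]
.605,-.1033,-.008,-84.6 [0.202, 0.002, -0.002] [-0.0, 0.0, -0.0]
```

View pics/b4.png

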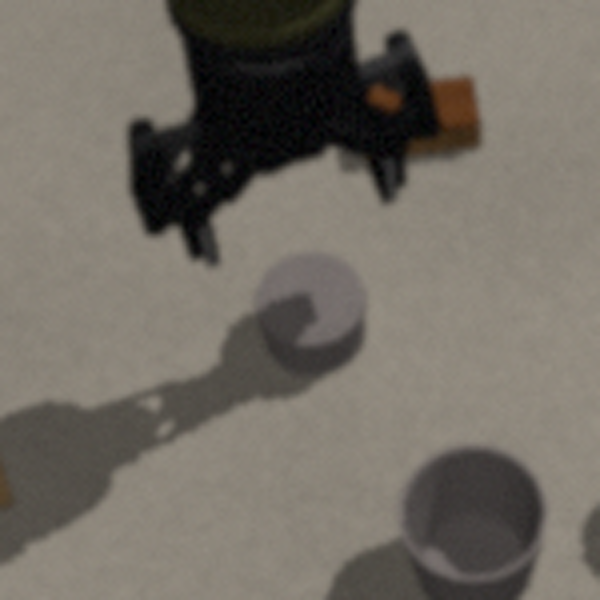

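Request:
step_arm(
  targets=[
    [[0.06,0.002,-0.002,0,0,0,1],[0.11,0.002,-0.002,0,0,0,1],[0.15,0.002,-0.002,0,0,0,1],[0.18,0.002,-0.002,0,0,0,1],[0.2,0.002,-0.002,0,0,0,1],[0.202,0.002,-0.002,0,0,0,1],[0.202,0.002,-0.002,0,0,0,1]],
  ],
)

```text
t: 18.13
eef_pos: [0.6045, -0.1025, -0.0088]
tool_rot: [[0.0, 0.996, 0.094], [-0.0, 0.094, -0.996], [-1.0, 0.0, 0.0]]
wrist_force: [0.7, 0.5, 0.5]
grip_width: 0.997
```

Request:
step_arm(
  targets=[
    [[0,0,0,0,0,0,0.5],[0,0,0,0,0,0,0.5],[0,0,0,0,0,0,0.5],[0,0,0,0,0,0,0.5],[0,0,0,0,0,0,0.5],[0,0,0,0,0,0,0.5]],
  ],
)

```text
t: 18.63
eef_pos: [0.605, -0.1025, -0.0076]
tool_rot: [[0.002, 0.996, 0.095], [-0.001, 0.095, -0.996], [-1.0, 0.002, 0.001]]
wrist_force: [-0.9, 0.4, 4.9]
grip_width: 0.663
```

```bash
python3 plan.py .605,-.1033,.1,-84.6;  python3 -c "
from h import *
s=snap('scene','b5.png')
b=cv2.imread('pics/b5.png')[160:310,160:310]
cv2.imwrite('pics/b5.png',cv2.resize(b,(600,600),interpolation=2))"
```

```text
t18.63 [ 0.605 -0.102 -0.008] jaw-84.6 q [ 16.  42. -13. 101.  14.  38. -91.] g0.663 [-0.925  0.388  4.895]
.605,-.1033,.1,-84.6 [-0.269, 0.0, 0.002] [0.0, 0.0, -0.001]
```

View pics/b5.png

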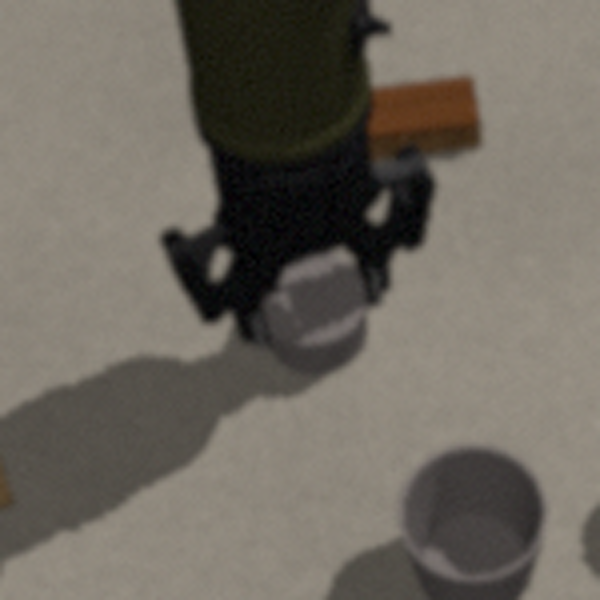

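Request:
step_arm(
  targets=[
    [[0,0,0,0,0,0,0],[-0.02,0,0,0,0,0,0],[-0.06,0,0,0,0,0,0],[-0.12,0,0,0,0,0,0],[-0.2,0,0,0,0,0,0],[-0.26,0,0,0,0,0,0],[-0.28,0,0,0,0,0,0]],
  ],
)

```text
t: 19.27
eef_pos: [0.6062, -0.1022, 0.1076]
tool_rot: [[0.006, 0.995, 0.095], [-0.001, 0.095, -0.995], [-1.0, 0.006, 0.001]]
wrist_force: [0.3, 0.6, -2.1]
grip_width: 0.66
```

```bash
python3 plan.py .45,.3265,.1,-70;  python3 -c "
from h import *
s=snap('scene','b6.png')
b=cv2.imread('pics/b6.png')[130:280,160:310]
cv2.imwrite('pics/b6.png',cv2.resize(b,(600,600),interpolation=2))"
```

```text
t19.27 [ 0.606 -0.102  0.108] jaw-84.6 q [ 17.  34. -16.  96.  11.  52. -88.] g0.660 [ 0.269  0.572 -2.142]
.45,.3265,.1,-70 [0.016, -0.287, -1.104] [-0.081, 0.001, -0.002]
```

View pics/b6.png

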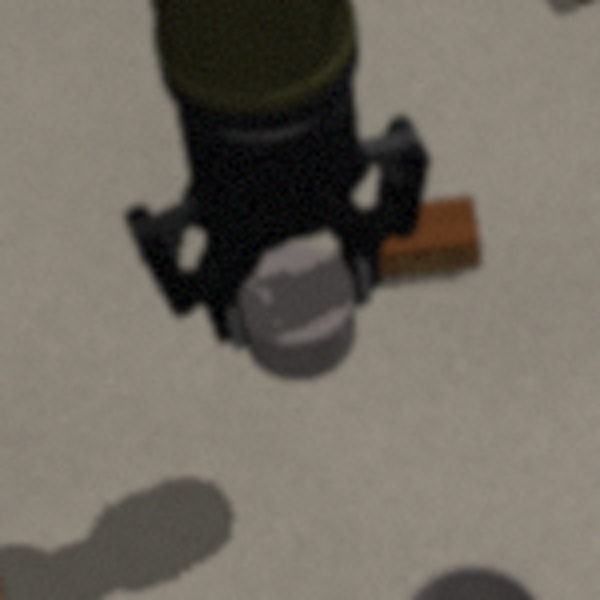

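Request:
step_arm(
  targets=[
    [[0,-0.25,-0.96,-0.08,0,0,0],[0,-0.25,-0.96,-0.08,0,0,0],[0,-0.25,-0.96,-0.08,0,0,0],[0,-0.25,-0.96,-0.08,0,0,0],[0,-0.25,-0.96,-0.08,0,0,0],[0,-0.25,-0.96,-0.08,0,0,0],[0,-0.25,-0.96,-0.08,0,0,0],[0,-0.25,-0.96,-0.08,0,0,0],[0,-0.25,-0.96,-0.08,0,0,0],[0,-0.25,-0.96,-0.08,0,0,0],[0,-0.25,-0.96,-0.08,0,0,0]],
  ],
)

```text
t: 20.23
eef_pos: [0.4645, 0.2773, 0.1024]
tool_rot: [[-0.002, 0.937, 0.348], [0.004, 0.348, -0.937], [-1.0, -0.001, -0.004]]
wrist_force: [0.4, -0.1, -1.5]
grip_width: 0.66
```

```bash
python3 plan.py .45,.3265,.04,-70
```

```text
t20.23 [0.464 0.277 0.102] jaw-69.6 q [ -19.   29.  -21.  107.   13.   46. -117.] g0.660 [ 0.446 -0.062 -1.535]
.45,.3265,.04,-70 [0.156, 0.009, -0.127] [0.002, -0.001, 0.0]
```

Request:
step_arm(
  targets=[
    [[0.02,0.009,-0.127,0,0,0,0],[0.05,0.009,-0.127,0,0,0,0],[0.09,0.009,-0.127,0,0,0,0],[0.13,0.009,-0.127,0,0,0,0],[0.17,0.009,-0.127,0,0,0,0],[0.19,0.009,-0.127,0,0,0,0],[0.195,0.009,-0.127,0,0,0,0],[0.195,0.009,-0.127,0,0,0,0],[0.195,0.009,-0.127,0,0,0,0]],
  ],
)

```text
t: 20.98
eef_pos: [0.4547, 0.3196, 0.0254]
tool_rot: [[0.0, 0.941, 0.339], [0.0, 0.339, -0.941], [-1.0, 0.0, -0.0]]
wrist_force: [-0.3, -0.3, -1.8]
grip_width: 0.663
```

```bash
python3 plan.py .45,.3265,.0005,-70;  python3 -c "
from h import *
s=snap('scene','c1.png')
b=cv2.imread('pics/c1.png')[70:220,310:460]
cv2.imwrite('pics/c1.png',cv2.resize(b,(600,600),interpolation=2))"
```

```text
t20.98 [0.455 0.32  0.025] jaw-70.2 q [ -26.   36.  -18.  109.   17.   37. -124.] g0.663 [-0.323 -0.281 -1.769]
.45,.3265,.0005,-70 [0.062, -0.005, -0.02] [-0.001, -0.0, -0.0]
```

View pics/c1.png

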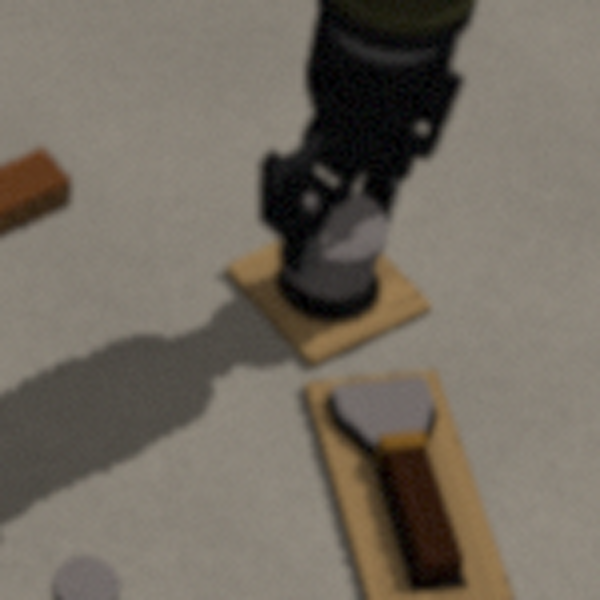

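Request:
step_arm(
  targets=[
    [[0.01,-0.005,-0.02,0,0,0,0],[0.025,-0.005,-0.02,0,0,0,0],[0.04,-0.005,-0.02,0,0,0,0],[0.05,-0.005,-0.02,0,0,0,0],[0.057,-0.005,-0.02,0,0,0,0],[0.062,-0.005,-0.02,0,0,0,0],[0.062,-0.005,-0.02,0,0,0,0],[0.062,-0.005,-0.02,0,0,0,0]],
  ],
)

```text
t: 21.7
eef_pos: [0.4496, 0.3261, 0.0005]
tool_rot: [[-0.0, 0.941, 0.339], [-0.001, 0.339, -0.941], [-1.0, -0.0, 0.0]]
wrist_force: [-2.0, -2.4, 4.5]
grip_width: 0.66
```

```bash
python3 plan.py .45,.3265,.0005,-70;  python3 -c "
from h import *
s=snap('scene','c2.png')
b=cv2.imread('pics/c2.png')[70:220,310:460]
cv2.imwrite('pics/c2.png',cv2.resize(b,(600,600),interpolation=2))"
```

```text
t21.70 [0.45  0.326 0.   ] jaw-70.2 q [ -28.   38.  -16.  110.   18.   34. -126.] g0.660 [-2.012 -2.413  4.51 ]
.45,.3265,.0005,-70 [-0.0, 0.001, -0.001] [-0.001, 0.0, 0.0]
```

View pics/c2.png

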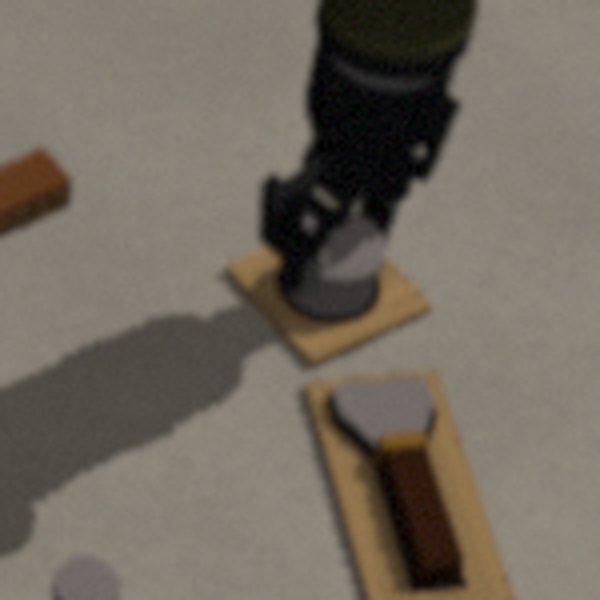

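The tin is sitting on the disc. I'm releasing and lifting.

Request:
step_arm(
  targets=[
    [[0,0,0,0,0,0,0.9],[0,0,0,0,0,0,1],[0,0,0,0,0,0,1],[0,0,0,0,0,0,1],[-0.03,0,0,0,0,0,1],[-0.1,0,0,0,0,0,1],[-0.2,0,0,0,0,0,1],[-0.3,0,0,0,0,0,1]],
  ],
)

```text
t: 22.42
eef_pos: [0.449, 0.326, 0.1208]
tool_rot: [[-0.002, 0.941, 0.34], [-0.001, 0.34, -0.941], [-1.0, -0.003, 0.0]]
wrist_force: [1.6, 1.3, 0.7]
grip_width: 0.998
```

```bash
python3 plan.py .624,.1005,.07,-80;  python3 -c "
from h import *
s=snap('scene','c3.png')
b=cv2.imread('pics/c3.png')[70:220,310:460]
cv2.imwrite('pics/c3.png',cv2.resize(b,(600,600),interpolation=2))"
```

```text
t22.42 [0.449 0.326 0.121] jaw-70.1 q [ -25.   29.  -21.  104.   13.   50. -122.] g0.998 [1.613 1.331 0.654]
.624,.1005,.07,-80 [0.127, 0.22, 0.679] [0.055, 0.0, 0.001]
```

View pics/c3.png

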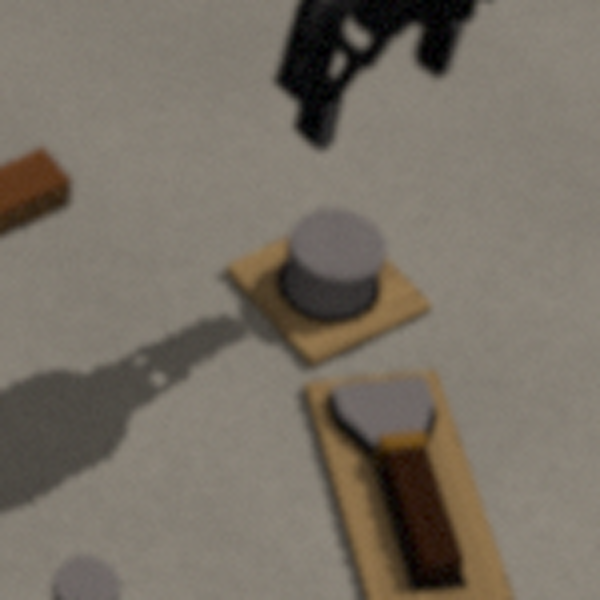

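Request:
step_arm(
  targets=[
    [[0.0,0.22,0.679,0.055,0,0,1],[0.0,0.22,0.679,0.055,0,0,1],[0.0,0.22,0.679,0.055,0,0,1],[0.0,0.22,0.679,0.055,0,0,1],[0.0,0.22,0.679,0.055,0,0,1],[0.0,0.22,0.679,0.055,0,0,1],[0.04,0.22,0.679,0.055,0,0,1],[0.08,0.22,0.679,0.055,0,0,1],[0.12,0.22,0.679,0.055,0,0,1],[0.12,0.22,0.679,0.055,0,0,1],[0.12,0.22,0.679,0.055,0,0,1],[0.12,0.22,0.679,0.055,0,0,1]],
  ],
)

```text
t: 23.47
eef_pos: [0.625, 0.1016, 0.073]
tool_rot: [[0.001, 0.985, 0.174], [0.001, 0.174, -0.985], [-1.0, 0.001, -0.0]]
wrist_force: [-0.2, 0.3, 0.5]
grip_width: 1.0
```

```bash
python3 plan.py .624,.1005,-.008,-80
```

```text
t23.47 [0.625 0.102 0.073] jaw-80.0 q [  -2.   37.  -16.   95.   13.   50. -103.] g1.000 [-0.222  0.335  0.514]
.624,.1005,-.008,-80 [0.202, -0.003, 0.002] [-0.0, -0.0, -0.0]
```

Request:
step_arm(
  targets=[
    [[0.06,-0.003,0.002,0,0,0,1],[0.11,-0.003,0.002,0,0,0,1],[0.15,-0.003,0.002,0,0,0,1],[0.18,-0.003,0.002,0,0,0,1],[0.2,-0.003,0.002,0,0,0,1],[0.202,-0.003,0.002,0,0,0,1],[0.202,-0.003,0.002,0,0,0,1]],
  ],
)

```text
t: 24.05
eef_pos: [0.624, 0.1002, -0.0082]
tool_rot: [[0.0, 0.985, 0.173], [0.0, 0.173, -0.985], [-1.0, 0.0, -0.0]]
wrist_force: [0.2, 0.2, -0.3]
grip_width: 0.999
```

```bash
python3 plan.py;  python3 -c "
from h import *
s=snap('scene','d1.png')
b=cv2.imread('pics/d1.png')[150:300,260:410]
cv2.imwrite('pics/d1.png',cv2.resize(b,(600,600),interpolation=2))"
```

```text
t24.05 [ 0.624  0.1   -0.008] jaw-80.0 q [  -3.   43.  -15.   98.   15.   40. -105.] g0.999 [ 0.194  0.177 -0.278]
```

View pics/d1.png

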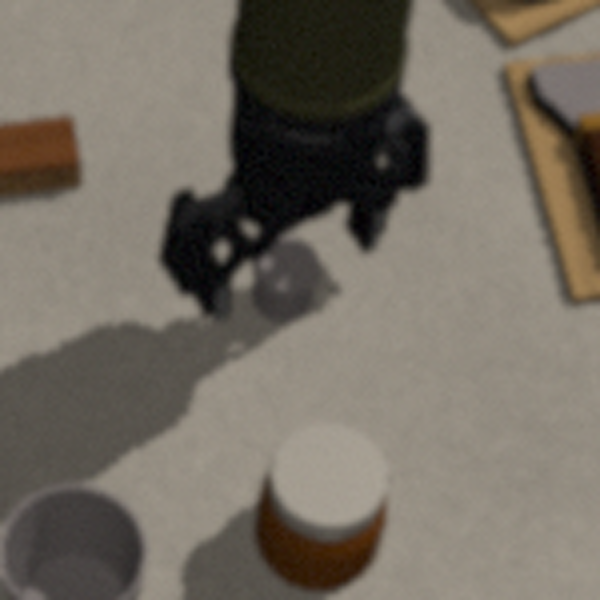

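The small tin stands centred between the open fingers at about (290,280) in the crop. I'm closing gently.

Request:
step_arm(
  targets=[
    [[0,0,0,0,0,0,0.6],[0,0,0,0,0,0,0.5],[0,0,0,0,0,0,0.4],[0,0,0,0,0,0,0.3],[0,0,0,0,0,0,0.3],[0,0,0,0,0,0,0.3],[0,0,0,0,0,0,0.2],[0,0,0,0,0,0,0]],
  ],
  newtons=30,
)

```text
t: 24.77
eef_pos: [0.624, 0.0998, -0.008]
tool_rot: [[0.001, 0.985, 0.173], [0.0, 0.173, -0.985], [-1.0, 0.001, 0.0]]
wrist_force: [-0.7, -1.0, 5.8]
grip_width: 0.406
```

```bash
python3 plan.py
```

```text
t24.77 [ 0.624  0.1   -0.008] jaw-80.1 q [  -3.   43.  -15.   98.   15.   40. -105.] g0.406 [-0.666 -0.998  5.819]
```

Request:
step_arm(
  targets=[
    [[-0.02,0,0,0,0,0,0],[-0.06,0,0,0,0,0,0],[-0.12,0,0,0,0,0,0],[-0.2,0,0,0,0,0,0],[-0.26,0,0,0,0,0,0],[-0.28,0,0,0,0,0,0]],
  ],
)

```text
t: 25.27
eef_pos: [0.6256, 0.1005, 0.1078]
tool_rot: [[0.006, 0.985, 0.173], [0.001, 0.173, -0.985], [-1.0, 0.006, -0.0]]
wrist_force: [0.1, 0.2, 0.4]
grip_width: 0.407
```

```bash
python3 plan.py .436,-.3235,.1,-80;  python3 -c "
from h import *
s=snap('scene','d2.png')
b=cv2.imread('pics/d2.png')[130:280,260:410]
cv2.imwrite('pics/d2.png',cv2.resize(b,(600,600),interpolation=2))"
```

```text
t25.27 [0.626 0.1   0.108] jaw-80.1 q [  -1.   35.  -17.   93.   12.   54. -102.] g0.407 [0.092 0.233 0.382]
.436,-.3235,.1,-80 [0.015, -0.65, 0.962] [-0.0, -0.0, -0.002]
```

View pics/d2.png

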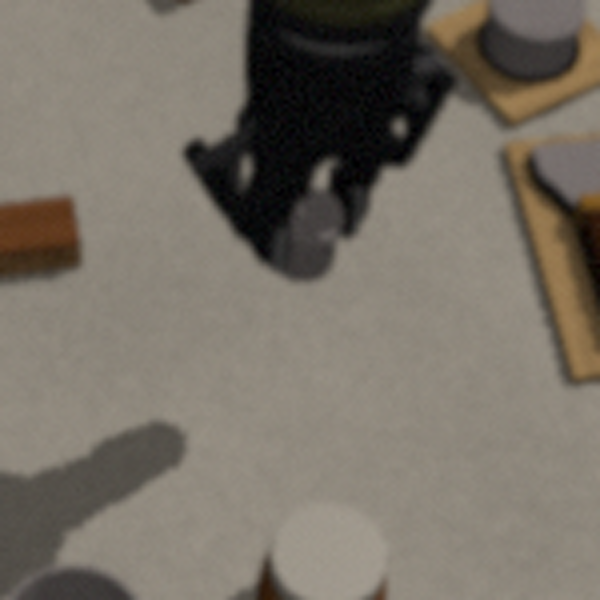

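Request:
step_arm(
  targets=[
    [[0,-0.6,0.89,0,0,0,0],[0,-0.6,0.89,0,0,0,0],[0,-0.6,0.89,0,0,0,0],[0,-0.6,0.89,0,0,0,0],[0,-0.6,0.89,0,0,0,0],[0,-0.6,0.89,0,0,0,0],[0,-0.6,0.89,0,0,0,0],[0,-0.6,0.89,0,0,0,0],[0,-0.6,0.89,0,0,0,0],[0,-0.6,0.89,0,0,0,0],[0,-0.63,0.93,0,0,0,0],[0,-0.64,0.95,0,0,0,0]],
  ],
)

```text
t: 26.32
eef_pos: [0.4322, -0.3246, 0.102]
tool_rot: [[-0.004, 0.986, 0.165], [-0.001, 0.165, -0.986], [-1.0, -0.004, 0.001]]
wrist_force: [-0.2, -0.4, -1.0]
grip_width: 0.403
```

```bash
python3 plan.py .436,-.3235,.025,-80
```

```text
t26.32 [ 0.432 -0.325  0.102] jaw-80.5 q [ 46.  29. -18. 107.  12.  46. -58.] g0.403 [-0.212 -0.365 -1.011]
.436,-.3235,.025,-80 [0.193, 0.011, -0.001] [-0.003, 0.0, 0.001]
```

Request:
step_arm(
  targets=[
    [[0.0,0.006,0,0,0,0,0],[0.05,0.006,0,0,0,0,0],[0.09,0.006,0,0,0,0,0],[0.13,0.006,0,0,0,0,0],[0.17,0.006,0,0,0,0,0],[0.19,0.006,0,0,0,0,0],[0.19,0.006,0,0,0,0,0],[0.19,0.006,0,0,0,0,0]],
  ],
)

```text
t: 26.98
eef_pos: [0.44, -0.317, 0.0271]
tool_rot: [[-0.001, 0.985, 0.174], [0.001, 0.174, -0.985], [-1.0, -0.0, -0.001]]
wrist_force: [1.1, -0.6, -0.7]
grip_width: 0.401
```

```bash
python3 plan.py .436,-.3235,.0005,-80;  python3 -c "
from h import *
s=snap('scene','d3.png')
b=cv2.imread('pics/d3.png')[120:270,40:190]
cv2.imwrite('pics/d3.png',cv2.resize(b,(600,600),interpolation=2))"
```

```text
t26.98 [ 0.44  -0.317  0.027] jaw-80.0 q [ 43.  35. -16. 111.  15.  36. -62.] g0.401 [ 1.065 -0.565 -0.747]
.436,-.3235,.0005,-80 [0.067, -0.013, 0.014] [0.0, -0.0, 0.0]
```

View pics/d3.png

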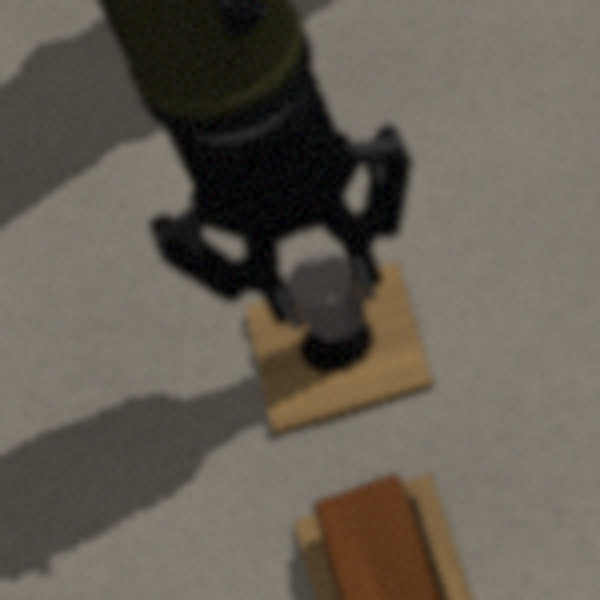

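Request:
step_arm(
  targets=[
    [[0.01,-0.013,0.014,0,0,0,0],[0.025,-0.013,0.014,0,0,0,0],[0.04,-0.013,0.014,0,0,0,0],[0.055,-0.013,0.014,0,0,0,0],[0.063,-0.013,0.014,0,0,0,0],[0.067,-0.013,0.014,0,0,0,0],[0.067,-0.013,0.014,0,0,0,0],[0.067,-0.013,0.014,0,0,0,0]],
  ],
)

```text
t: 27.7
eef_pos: [0.4355, -0.3245, 0.0005]
tool_rot: [[0.0, 0.985, 0.173], [0.0, 0.173, -0.985], [-1.0, 0.0, -0.0]]
wrist_force: [0.1, 0.0, -0.3]
grip_width: 0.404
```

```bash
python3 plan.py .436,-.3235,.0005,-80;  python3 -c "
from h import *
s=snap('scene','d4.png')
b=cv2.imread('pics/d4.png')[120:270,40:190]
cv2.imwrite('pics/d4.png',cv2.resize(b,(600,600),interpolation=2))"
```

```text
t27.70 [ 0.436 -0.325  0.   ] jaw-80.0 q [ 44.  37. -14. 112.  16.  33. -62.] g0.404 [ 0.113  0.04  -0.28 ]
.436,-.3235,.0005,-80 [-0.0, 0.002, -0.002] [-0.0, -0.0, -0.0]
```

View pics/d4.png

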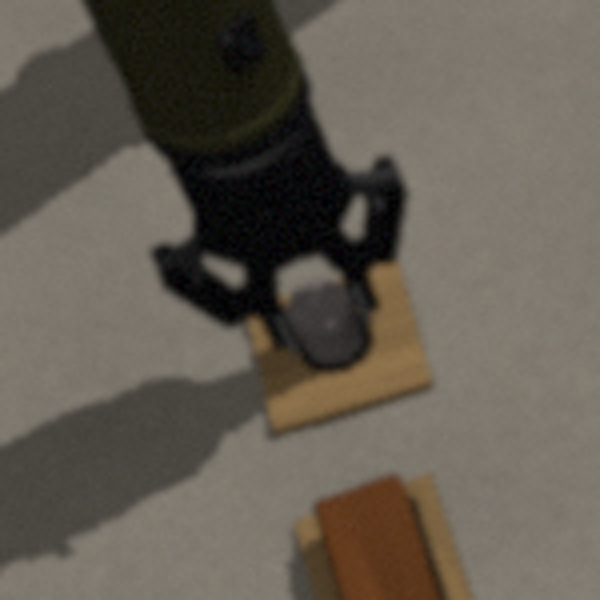

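Request:
step_arm(
  targets=[
    [[0.002,0.002,-0.001,0,0,0,0],[0.003,0.002,-0.001,0,0,0,0],[0.004,0.002,-0.001,0,0,0,0],[0.004,0.002,-0.001,0,0,0,0]],
  ],
)

```text
t: 28.08
eef_pos: [0.4362, -0.3244, -0.0001]
tool_rot: [[0.0, 0.985, 0.173], [-0.001, 0.173, -0.985], [-1.0, 0.0, 0.001]]
wrist_force: [-1.8, 1.2, 9.4]
grip_width: 0.404
```

Contact at about 9 N. I'm releasing, lifting and backing off towards the base so the top camera can see.

Request:
step_arm(
  targets=[
    [[0,0,0,0,0,0,0.7],[0,0,0,0,0,0,0.8],[0,0,0,0,0,0,0.8],[0,0,0,0,0,0,0.8],[-0.03,0,0,0,0,0,0.8],[-0.1,0,0,0,0,0,1],[-0.2,0,0,0,0,0,1],[-0.3,0,0,0,0,0,1]],
  ],
)

```text
t: 28.75
eef_pos: [0.4354, -0.3234, 0.1195]
tool_rot: [[-0.002, 0.985, 0.173], [0.002, 0.173, -0.985], [-1.0, -0.002, -0.002]]
wrist_force: [0.5, -0.3, 0.2]
grip_width: 0.999
```

```bash
python3 plan.py .165,-.603,.21,-74.7
```

```text
t28.75 [ 0.435 -0.323  0.119] jaw-80.0 q [ 47.  28. -19. 106.  11.  49. -58.] g0.999 [ 0.488 -0.303  0.214]
.165,-.603,.21,-74.7 [-0.226, -0.787, 0.571] [-0.03, -0.001, 0.001]
```

Request:
step_arm(
  targets=[
    [[-0.22,-0.78,0.57,-0.03,0,0,1],[-0.22,-0.78,0.57,-0.03,0,0,1],[-0.22,-0.78,0.57,-0.03,0,0,1],[-0.22,-0.78,0.57,-0.03,0,0,1],[-0.22,-0.78,0.57,-0.03,0,0,1],[-0.22,-0.78,0.57,-0.03,0,0,1],[-0.22,-0.78,0.57,-0.03,0,0,1],[-0.22,-0.78,0.57,-0.03,0,0,1],[-0.22,-0.78,0.57,-0.03,0,0,1],[-0.22,-0.78,0.57,-0.03,0,0,1],[-0.22,-0.78,0.57,-0.03,0,0,1],[-0.22,-0.78,0.57,-0.03,0,0,1]],
  ],
)

```text
t: 29.75
eef_pos: [0.1668, -0.6032, 0.2065]
tool_rot: [[-0.0, 0.965, 0.262], [0.0, 0.262, -0.965], [-1.0, 0.0, -0.0]]
wrist_force: [1.5, 0.3, -0.1]
grip_width: 1.0
```

```bash
cat > f.py <<'E'
from m3 import *
load('F')
def tin8(D): return lambda p:[cyl(p[0],p[1],D,.036)+[0,0,.008]]
def go(n,f,x0,st,tgt):
    O=[(S[c],m) for c in S for m in [best(c,n,[x0[0],x0[1],.028])] if m is not None]
    for o in ([O]+[[q] for q in O] if O else []):
        x,e=fit(f,x0,o,st); print(n,len(o),x,'err mm',(x[:2]-tgt)*1000,np.degrees(x[2:]),e)
go('large_tin',tin8(.058),[.45,.3265],[.006,.006],[.45,.3265])
go('small_tin',tin8(.036),[.436,-.3235],[.006,.006],[.436,-.3235])
go('filling_knife',kn(.008),[.6255,.299,np.radians(168.6)],[.008,.008,.1],[.6255,.2992])
go('sanding_block',lambda p:[box(p[0],p[1],p[2],-.045,.045,.046,0.008,.042)],[.5995,-.319,.094],[.008,.008,.1],[.5995,-.319])
for l in ('mixing_cup','glue_jar'): print(l,[(np.round(d['point'],3),d['confidence']) for d in ctrl.place_of('scene',l)])
im=S['top']['img']; a=cv2.resize(im[140:300,80:180],(375,600),interpolation=2);b=cv2.resize(im[140:300,370:470],(375,600),interpolation=2)
cv2.imwrite('pics/F.png',np.hstack([a,b]))
E
python3 f.py; python3 plan.py
```

```text
large_tin 2 [0.4502 0.3277] err mm [0.179  1.2019] [] 130.20784313725488
large_tin 1 [0.4517 0.3281] err mm [1.6923 1.6328] [] 58.07843137254902
large_tin 1 [0.449  0.3268] err mm [-0.9613  0.2762] [] 51.58039215686274
small_tin 2 [ 0.4353 -0.323 ] err mm [-0.6637  0.5396] [] 124.53725490196078
small_tin 1 [ 0.4361 -0.3257] err mm [ 0.0962 -2.1716] [] 47.152941176470584
small_tin 1 [ 0.4314 -0.3221] err mm [-4.5655  1.3741] [] 54.20392156862745
filling_knife 2 [0.625  0.2987 2.9308] err mm [-0.537  -0.4991] [167.9236] 264.0156862745098
filling_knife 1 [0.6245 0.2993 2.9584] err mm [-1.0135  0.1146] [169.5027] 150.58431372549018
filling_knife 1 [0.625  0.2981 2.9267] err mm [-0.4822 -1.0738] [167.6889] 109.40392156862745
sanding_block 2 [ 0.5995 -0.318   0.0974] err mm [-0.0313  1.0038] [5.5788] 193.81960784313725
sanding_block 1 [ 0.6002 -0.3189  0.0983] err mm [0.7313 0.1161] [5.632] 72.93333333333334
sanding_block 1 [ 0.5989 -0.3171  0.0872] err mm [-0.5593  1.9406] [4.9972] 95.57647058823528
mixing_cup [(array([ 0.759, -0.062, -0.001]), 0.89)]
glue_jar [(array([0.759, 0.066, 0.003]), 0.97)]
t30.35 [ 0.168 -0.602  0.207] jaw-74.6 q [ 84.  30. -19.  86.  10.  66. -12.] g0.998 [ 0.752 -0.105 -0.389]
```

View pics/F.png

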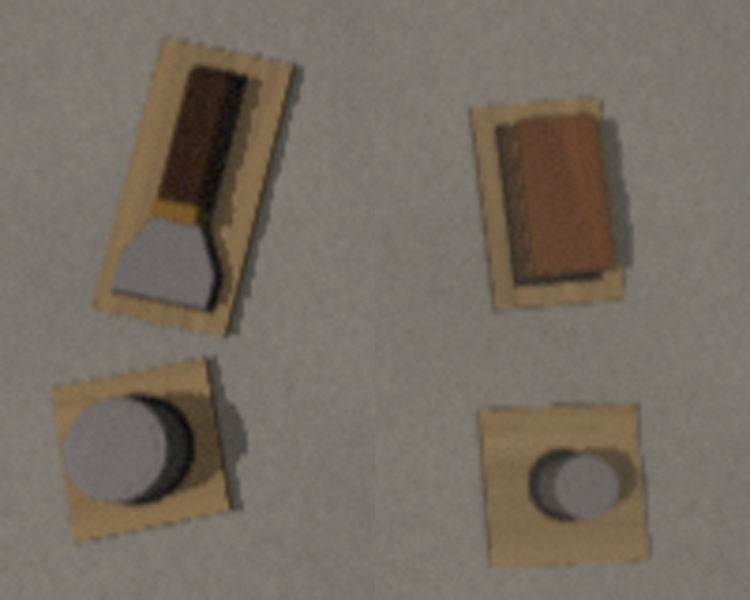

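View pics/sceneF.png

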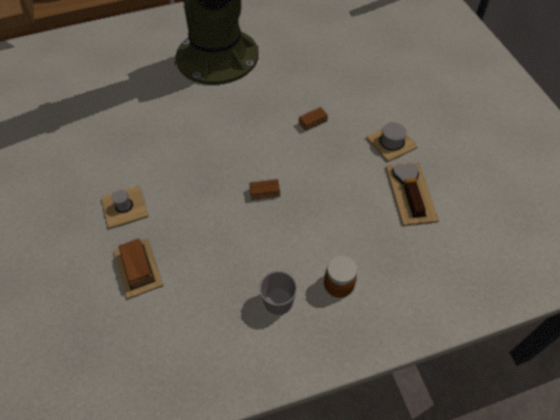

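All four things lie on their outlines, with joint-fit errors of about 1 mm and under 1°. The apparent offset in the top view is parallax from their height. The cup (278,292) and jar (341,276) haven't moved.

```bash
python3 -c "
from bench import ctrl
print(ctrl.sign_off())"
```

```text
the job is handed in; nothing more can be done
None
```

I put the filling knife, the sanding block (the largest of three look-alikes), the large tin and the small tin on their outlines. I handed the job in at about 30 s of the 104 s; no verdict is reported.

**Final positions:** fitting both cameras together, each thing is about 1 mm from its target, and the block and knife are turned to within 1°. The knife's blade is at the blade end. Both tins look upright, nothing touches the gripper, and the cup and jar stand where they started.

**What failed or disagreed:**
- **First knife grasp:** it shut on nothing, just above the handle, because the fingertips sat about 15–17 mm higher than the reported TCP. I went lower and the second try held; the knife hadn't moved.
- **Small tin:** from the scene camera alone it reads about 4.8 mm off. The top camera gives about 2 mm and both together about 1 mm. All are within the 12 mm allowed.
- **Height and tilt:** I didn't measure these after release. I judged them from the pictures and from the contact force at each set-down.

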